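# Build up the polishing wheels on the keyed arbor

### The arm

A 6-joint arm with a two-finger parallel gripper is mounted at the origin on a cart in front of the work surface, level with it; the furniture and walls round the work are solid. World frame = base frame: x ahead of the robot, y to its left, z up, the work surface at z = 0. Lengths are in mm, angles in rad, forces in N, time in s.
With the tool pointing down it reaches from about 375 to 925 mm from the base axis. Payload 5.7 kg.
Tool frame: the origin (TCP) lies at the very end of the fingers, on their centre line; the grasp point (between the pads) lies 19 mm behind it; z points along the fingers, y is the direction in which the jaws open and shut (so a half turn about z gives the same grasp; the last joint's range is limited). The gripper opens to 85 mm and grips with 20 to 120 N. Pads are 22 mm wide; open, the fingers measure 114 mm over their backs; the gripper's body (76 mm by 85 mm) begins 54 mm behind the grasp point. The pads swing forward as they close: fully open they stand 13 mm farther back than shut.
Start: joints at [-1.402, 0.359, 1.51, -0, 1.272, -0.115], TCP at [167.989, -575.971, 231.267] pointing down, gripper open.
Joint ranges: [-2.97, 2.97], [-1.01, 2.36], [0.21, 2.38], [-0.96, 4.11], [0.2, 2.71], [-2.98, 2.98]. Speed limits (rad/s): [2.39, 2.39, 3.14, 3.14, 3.14, 3.14].

### API

Orientations are given as [roll, pitch, yaw] about the fixed x, y, z axes, in that order (R = Rz(yaw) Ry(pitch) Rx(roll)).
In Python, from station import env, cams, spotter gives the robot as it stands. The module is installed in compiled form; this text tells all that it offers.
- The arm moves only by the tool apply_moves, never from a script. Its argument "plan" is a list that holds one entry, the list of rows, each a list of 7 numbers: the turn, a rotation vector about the tool's x, y, z in rad, then the shift along the tool's x, y, z in m, then the closure, from 0 (fully open) to 1 (shut). In form: [[[wx, wy, wz, dx, dy, dz, fingers], ...]]. A call has 1 to 10 rows; each row shifts and turns the commanded pose from where the row before left it, along the tool's axes as they then stand; what a row does not reach is not made up. A row lasts 1/12 s, in which the tool goes at most 41.7 mm and 7.16 degrees, less where a joint would pass 70% of its speed; a pose out of reach is approached as far as the arm can. A call is refused whole if a number of a shift passes 0.0417 or a number of a turn 0.125, either way. A call with a gripper value outside its range is refused whole. The fingers move at their own pace and stop on an object; "force" is the grip in N (left out, the last holds). Time passes only in rows, so rows that do not move let the fingers close. It gives the time, the measured TCP pose, the force and the opening at its end, in the units of the state.
- env.read_state(): the state, without advancing time (a new reading comes with each control period).
- cams.grab_frame(name): name is "scene" or "top" or "wrist"; returns (picture, depth): 400x640x3 uint8, red, green, blue; 400x640 float32, mm along the optical axis (not along the pixel's ray), 0 where there is no reading.
- cams.camera_params(name): a dict with "fx", "fy", "cx", "cy" (pixels), "D" ([k1, k2, p1, p2, k3] as OpenCV has them; the pictures are not rectified), "R" (3x3) and "t" (3): a world point X has camera coordinates R X + t. Camera axes: x right, y down, z forward; pixel columns grow to the right and rows downward; lengths in mm; the calibration is good to about 2 mm. A picture is of the moment at which its call begins: read the wrist's pose just before it. camera_params takes no time and is no camera call; for the wrist camera it gives the pose at the moment of the call.
- env.close_job(): hands the job in, once; it reports no verdict.
Trained networks look in the newest picture that a camera, given by its name, has taken for a name from the list of things; names that differ only in an ending like _2 or _b are one class to them, and where a whole thing is asked for, a point or a joint stands for the part that bears it (a point fixed in the world has none). Each returns a list of dicts, best first, with "p" (0 to 1); they miss things now and then, are a little off and sometimes report something else, mostly with a low value. They report only what shows in the picture. A call takes as long as a camera call. They do not tell look-alikes from the thing itself.
- spotter.recognise(camera, label): "bbox" ([centre column, centre row, width, height] in pixels, round what is visible of it).
The state is a dict: "time_s": time; "joint_positions": joint angles; "qvel": joint speeds; "joint_torque": joint torques, N m; "tcp_pos": TCP position; "ee_rot": TCP orientation; "contact_force": force on the tool from outside, world axes, zero at the start; "torque": the same for the moment, N m; "finger_gap": opening from 0.0 (shut) to 1.0 (fully open).
Only numpy, scipy, OpenCV 4.12 (cv2) and the standard library are available. Lean on these libraries where they do the work, as an engineer would, in place of code of your own. Each camera call takes 0.05 s, during which the arm holds its last target.

### The job

Build up the wheel set on the upright arbor, in this order from the bottom: the steel drive flange, turned so that its notch takes the shaft's key and it sits fully home on the seat; the red wheel; the green wheel; and last the blue cap, closed end up, over the end of the shaft. Each must lie flat on the one below and be let go, and the jar, the dish and the small black collet cap must stay where they are.

Things in the scene. Friction and masses are not known exactly. Their poses are not given: they have to be found in the camera images.
- arbor: fixed stand: grey square foot 84 mm wide, round steel seat (50 mm wide, its top 18 mm above the mat), upright steel shaft 16 mm thick, its top 82 mm above the mat (last 8 mm taper to 8 mm wide). A brass key 6 mm wide on the shaft points along the stand's +x (red dot on the foot), to 14.5 mm from the axis, up to 15 mm above the seat. Origin on the shaft's axis at the mat's top, which is at z = 5 mm. Turned up to 0.5 rad at the start
- flange_mid (a point): drive flange: steel ring 54 mm wide, 18 mm thick, bore 21 mm, with one notch in the bore (11 mm wide, to 17.5 mm from the centre, right through) along its own +x, marked by a red dot on the rim. Point: its centre, half-way up. It drops home only with the notch over the key (to 0.2 rad), else it stays 15 mm high. Turned up to 0.8 rad at the start
- red_wheel_mid (a point): red polishing wheel, 58 mm across, 16 mm thick, bore 21 mm, lying flat. Point: its centre, half-way up
- green_wheel_mid (a point): green polishing wheel, 50 mm across, 16 mm thick, bore 21 mm, lying flat. Point: its centre, half-way up
- cap_mid (a point): blue ribbed cap, 38 mm across over its ribs (36 mm between gripping fingers), 24 mm high, standing with its closed top up; the hole underneath is 21 mm wide and 18 mm deep and goes over the shaft's end. Point: its centre, half-way up
- jar: bystander: small brown jar with a stirring brush, 45 x 59 x 48 mm; origin at its underside. To the right of the mat stands a fixed lever press, its lever up to 0.45 m high at about x 0.45, y -0.29 (go over it); a wall stands at y = 0.40
- dish: bystander: round tin lid full of small metal bits, 58 mm across, 14 mm high; origin at the centre of its underside
- collet: bystander: small black ribbed collet cap, 22 mm across, 18 mm high; origin at the centre of its underside
Not all that is in view belongs to the job. Of the things shaped like the part that bears cap_mid, the blue one is meant.

How it is judged:
By the outcome, as a careful person would: the job done as asked, in the order asked, and still so for the second after the job is handed in, with the robot touching nothing.
It also fails if it takes over 106 s, if anything falls off the work surface, if the arm or the gripper's body presses on something with over 40 N, if the wrist force passes 120 N, or if a joint passes its speed limit or range.

## Working session

There is one attempt and no reset: what is moved stays moved. The work goes in short steps, Python scripts to look and compute and a tool call to move; the robot and the scene stay as the last step left them, time stands still between calls to the robot, and variables do not carry over. Pictures are saved under pics/ and viewed, and the job is handed in when it is done.

Besides the shell and the picture viewer there is one more tool, called in YAML: its name, and indented under it one key for each argument. apply_moves: Moves the arm, as the interface text tells. Its arguments: {"type":"object","properties":{"plan":{"type":"array","items":{"type":"array","items":{"type":"array","items":{"type":"number"}}}},"force":{"type":"number"}},"required":["plan"]}

```bash
ls; mkdir -p pics; cat > h.py <<'E'
import numpy as np, cv2
from station import env, cams, spotter
def grab(n,fn):
    st=env.read_state(); P=cams.camera_params(n)
    im,d=cams.grab_frame(n)
    cv2.imwrite('pics/'+fn+'.png',im[:,:,::-1]); np.savez('/tmp/'+fn+'.npz',im=im,d=d,fx=P['fx'],fy=P['fy'],cx=P['cx'],cy=P['cy'],D=P['D'],R=P['R'],t=P['t'])
    return im,d,P
def load(fn):
    z=np.load('/tmp/'+fn+'.npz'); return z['im'],z['d'],{k:z[k] for k in ['fx','fy','cx','cy','D','R','t']}
def ray(P,uv):
    K=np.array([[P['fx'],0,P['cx']],[0,P['fy'],P['cy']],[0,0,1]],float)
    return cv2.undistortPoints(np.array(uv,float).reshape(-1,1,2),K,np.array(P['D'],float)).reshape(-1,2)
def toz(P,uv,z):
    r=ray(P,uv); R=np.array(P['R']);t=np.array(P['t'])
    c=-R.T@t; d=np.c_[r,np.ones(len(r))]@R
    return c+d*((z-c[2])/d[:,2])[:,None]
def cloud(P,d):
    h,w=d.shape; v,u=np.mgrid[:h,:w]
    r=ray(P,np.c_[u.ravel(),v.ravel()]); z=d.ravel()[:,None]
    X=(np.c_[r*z,z]-np.array(P['t']))@np.array(P['R']); X[z[:,0]==0]=np.nan
    return X.reshape(h,w,3)
E
python3 - <<'E'
from h import *
print(env.read_state())
for n in ['scene','top']:
    im,d,P=grab(n,n+'0'); print(n,P['fx'],P['D'],-np.array(P['R']).T@P['t'])
    print(np.array(P['R']).round(2))
    for l in ['arbor','flange_mid','red_wheel_mid','green_wheel_mid','cap_mid','jar','dish','collet']:
        print(l,[(np.round(x['bbox']),round(x['p'],2)) for x in spotter.recognise(n,l)[:4]])
E
```

```text
pics
{'time_s': 0.0, 'joint_positions': array([-1.40207943e+00,  3.59481488e-01,  1.51146759e+00, -1.81841917e-05,
        1.27246265e+00, -1.15103520e-01]), 'qvel': array([-0.00204882,  0.00079829,  0.00016902, -0.00093158,  0.00126391,
       -0.00067977]), 'joint_torque': array([ 5.51181074e-04, -5.27619052e+01, -2.78617001e+01,  5.06473771e-05,
        1.33512961e-02, -1.30475172e-05]), 'tcp_pos': array([ 167.88350927, -575.31916031,  230.45418972]), 'ee_rot': array([-3.13978362e+00, -1.91663518e-04,  2.83825605e-01]), 'contact_force': array([ 0.32409954,  0.34692062, -0.01698601]), 'torque': array([-0.00600002, -0.06120557, -0.00261961]), 'finger_gap': 0.9976864668433306}
scene 420.22435241400507 [-0.01345072  0.          0.          0.          0.        ] [  13.36987438 -592.85978512  471.28876266]
[[ 0.81 -0.58  0.  ]
 [-0.26 -0.38 -0.89]
 [ 0.52  0.72 -0.46]]
arbor [(array([371., 218.,   9.,  10.]), 0.36)]
flange_mid [(array([272., 194.,  19.,  18.]), 0.79)]
red_wheel_mid [(array([361., 198.,  30.,  17.]), 0.63)]
green_wheel_mid [(array([301., 213.,  20.,  15.]), 0.67)]
cap_
[... 492 characters left out ...]
 -0.01]
 [-0.98 -0.   -0.21]
 [ 0.21  0.01 -0.98]]
arbor [(array([361., 161.,  42.,  38.]), 0.73)]
flange_mid [(array([256., 224.,  28.,  22.]), 0.75)]
red_wheel_mid [(array([312., 154.,  20.,  28.]), 0.92)]
green_wheel_mid [(array([304., 222.,  22.,  26.]), 0.69)]
cap_mid [(array([253., 158.,  16.,  19.]), 0.7), (array([413., 148.,  15.,  17.]), 0.55), (array([204., 260.,  16.,  14.]), 0.5), (array([198., 199.,  24.,  20.]), 0.5)]
jar [(array([372., 216.,  25.,  21.]), 0.83), (array([254., 159.,  14.,  18.]), 0.65), (array([314., 157.,  22.,  25.]), 0.46)]
dish [(array([305., 222.,  23.,  26.]), 0.74), (array([282., 190.,  25.,  27.]), 0.67)]
collet [(array([339., 192.,   9.,  10.]), 0.49)]
```

```bash
python3 - <<'E'
from h import *
im,d,P=load('top0'); c=im[110:300,160:460]
cv2.imwrite('pics/top0c.png',cv2.resize(c[:,:,::-1],None,fx=2.6,fy=2.6,interpolation=cv2.INTER_CUBIC))
E
```

```text
(no output)
```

View pics/scene0.png

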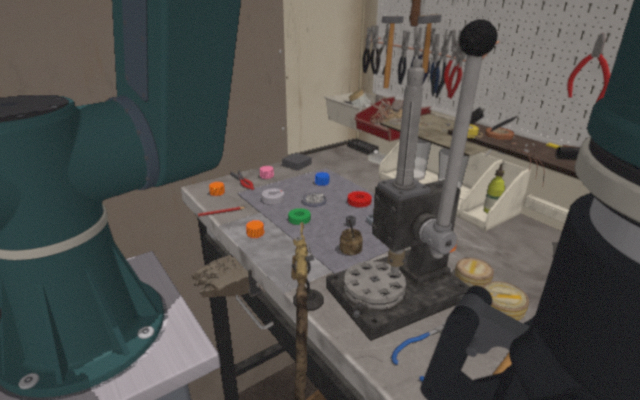

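View pics/top0c.png

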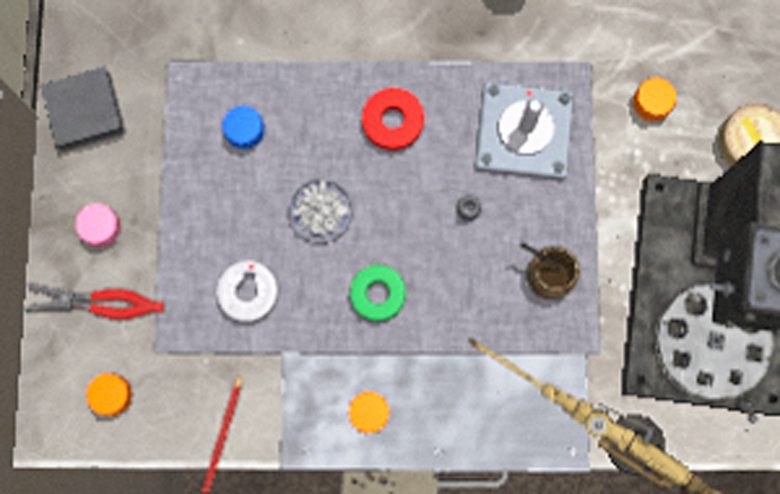

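The top picture (crop scale 2.6, offset 160,110) shows the blue cap at (243,127), red wheel (393,118), arbor (525,127), dish (320,211), flange (247,291), green wheel (378,292), collet (468,208) and jar (552,272). A brass gooseneck stands to the lower right.

```bash
python3 - <<'E'
from h import *
im,d,P=load('top0'); X=cloud(P,d)
hsv=cv2.cvtColor(im,cv2.COLOR_RGB2HSV)
def comp(name,uv,lo,hi,z):
    m=cv2.inRange(hsv,np.array(lo),np.array(hi)); n,l,s,c=cv2.connectedComponentsWithStats(m)
    u,v=uv; best=min(range(1,n),key=lambda i:(np.hypot(*(c[i]-uv)) if s[i][4]>30 else 1e9))
    cnt,_=cv2.findContours((l==best).astype(np.uint8),cv2.RETR_EXTERNAL,cv2.CHAIN_APPROX_NONE)
    p=cnt[0].reshape(-1,2); W=toz(P,p,z)
    (cx,cy),r=cv2.minEnclosingCircle(W[:,:2].astype(np.float32))
    Q=X[l==best]
    print(name,s[best],'mec',cx,cy,r,'mean',toz(P,[c[best]],z)[0].round(1),'cloud top z',np.nanpercentile(Q[:,2],[10,50,90]).round(1),'xy',np.nanmedian(Q[:,:2],0).round(1), 'fit', [round(a,1) for a in cv2.fitEllipse(W[:,:2].astype(np.float32))[0]])
comp('red',(311,155),(0,150,90),(8,255,255),21)
comp('green',(305,222),(50,100,50),(80,255,255),21)
comp('blue',(253,159),(100,140,50),(125,255,255),29)
comp('flange',(255,222),(0,0,195),(179,40,255),23)
comp('seat',(362,158),(0,0,195),(179,40,255),23)
for n,uv in dict(flange=(160+247/2.6,110+291/2.6),fdot=(160+251/2.6,110+267/2.6),adot=(160+529/2.6,110+94/2.6),arbor=(160+525/2.6,110+127/2.6),jar=(372,215),dish=(283,191),collet=(340,190)).items():
    u,v=map(int,np.round(uv)); print(n,uv,X[v,u].round(1),toz(P,[uv],23)[0].round(1),toz(P,[uv],10)[0].round(1))
# high stuff map
hi=(X[:,:,2]>60)&(X[:,:,0]>250)&(abs(X[:,:,1])<450)
o=im.copy();o[hi]=[255,0,255]; cv2.imwrite('pics/hi.png',o[:,:,::-1])
for a in [(420,262),(440,275),(400,255),(372,248),(362,158)]: print(a,X[a[1],a[0]].round(0))
st=np.nonzero(hi&(X[:,:,1]>-150)); print(len(st[0]),st[0][:20],st[1][:20])
for n in ['adot']:
    m=cv2.inRange(hsv,(0,110,110),(9,255,255))|cv2.inRange(hsv,(170,110,110),(179,255,255))
    k,l,s,c=cv2.connectedComponentsWithStats(m)
    for i in range(1,k): print(s[i],c[i].round(1),toz(P,[c[i]],23)[0].round(1))
E
```

```text
red [299 144  24  24 379] mec 609.7306518554688 72.43914031982422 29.11871337890625 mean [609.8  72.2  21. ] cloud top z [19.7 22.3 24.6] xy [609.4  71.8] fit [610.0, 72.3]
green [295 212  21  22 305] mec 448.7486267089844 85.43423461914062 25.018606185913086 mean [448.8  85.4  21. ] cloud top z [19.2 21.9 24.4] xy [449.2  85.2] fit [448.9, 85.4]
blue [246 151  15  16 199] mec 599.02734375 208.30039978027344 19.62067222595215 mean [598.9 208.6  29. ] cloud top z [24.1 29.7 32.6] xy [598.4 208.7] fit [599.0, 208.7]
flange [243 210  24  23 341] mec 450.6814270019531 201.72373962402344 26.756532669067383 mean [449.9 201.7  23. ] cloud top z [19.4 23.5 26.1] xy [448.8 202.5] fit [450.7, 201.7]
seat [344 143  36  35 827] mec 595.8749389648438 -49.34819793701172 50.85808563232422 mean [599.4 -49.9  23. ] cloud top z [16.2 19.1 24.9] xy [599.7 -50.7] fit [598.6, -49.9]
flange (255.0, 221.9230769230769) [451.1 202.7   6. ] [448.7 200.5  23. ] [450.7 202.1  10. ]
fdot (256.53846153846155, 212.69230769230768) [469.2 196.1  25.5] [470.3 197.5  23. ] [472.5 199.2  10. ]
adot (363.46153846153845,
[... 5074 characters left out ...]
2   5   6] [204.7 197.2] [506.7 320.2  23. ]
[197 201   7   4  12] [200.6 202.4] [494.1 329.2  23. ]
[194 203   2   1   2] [194.5 203. ] [492.7 343.4  23. ]
[256 212   1   1   1] [256. 212.] [472.  198.8  23. ]
[194 221  29  12 220] [206.9 226.7] [437.2 311.4  23. ]
[205 254   1   1   1] [205. 254.] [374.5 312.5  23. ]
[209 257   1   1   1] [209. 257.] [367.8 303.   23. ]
[237 258  15  42 119] [244.3 279.9] [317.1 220.9  23. ]
[196 268   1   1   1] [196. 268.] [342.8 331.4  23. ]
[198 269   1   1   1] [198. 269.] [340.6 326.8  23. ]
[294 271   1   1   1] [294. 271.] [337.4 109.2  23. ]
[308 272   1   1   1] [308. 272.] [335.4  77.7  23. ]
[300 276   1   1   1] [300. 276.] [326.4  95.6  23. ]
```

View pics/hi.png

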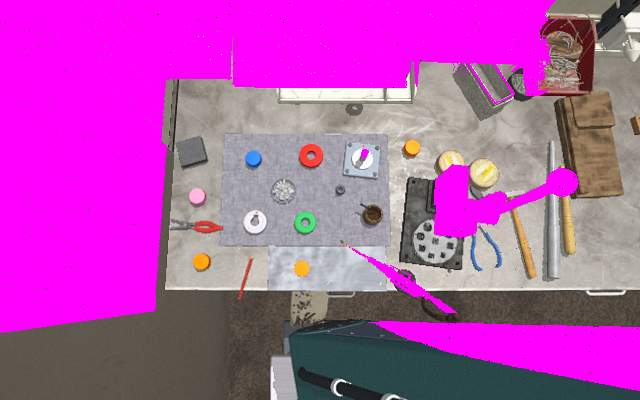

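```bash
python3 - <<'E'
from h import *
im,d,P=load('top0'); X=cloud(P,d).reshape(-1,3)
im,d,P=load('scene0'); Y=cloud(P,d).reshape(-1,3)
for nm,A in (('top',X),('scene',Y)):
    print(nm); 
    xs=range(200,760,40); print('x\\y',list(range(-600,0,40)))
    for x in xs:
        row=[]
        for y in range(-600,0,40):
            m=(A[:,0]>=x)&(A[:,0]<x+40)&(A[:,1]>=y)&(A[:,1]<y+40)
            row.append(int(np.nanpercentile(A[m,2],98)) if m.sum() else -1)
        print(x,row)
E
```

```text
top
x\y [-600, -560, -520, -480, -440, -400, -360, -320, -280, -240, -200, -160, -120, -80, -40]
200 [-840, -840, -839, -840, -841, -842, -839, -838, 58, 75, -840, -841, 763, 747, 647]
240 [-841, -838, -839, -840, -837, -841, -838, -838, -213, 91, 693, 751, 791, 753, 650]
280 [4, 4, 4, 4, 4, 4, 4, 4, 4, 4, 87, 87, 80, 5, 5]
320 [4, 4, 33, 32, 16, 7, 6, 10, 29, 49, 47, 85, 96, 74, 5]
360 [4, 27, 32, 28, 16, 9, 8, 10, 51, 52, 51, 46, 6, 69, 63]
400 [4, 28, 30, 21, 16, 4, 10, 433, 430, 385, 212, 48, 9, 9, 9]
440 [4, 25, 27, 4, 14, 4, 9, 438, 433, 376, 211, 29, 43, 46, 9]
480 [46, 48, 25, 4, 18, 18, 13, 11, -1, 193, 40, 29, 10, 50, 10]
520 [50, 52, 3, 4, 16, 27, 28, 28, -1, 192, 30, 27, 10, 19, 24]
560 [50, 51, 18, 4, 4, 28, 29, 28, 27, 25, 4, 4, 21, 86, 25]
600 [49, 50, 16, 5, 5, 4, 27, 25, 27, 25, 28, 26, 24, 87, 25]
640 [57, 50, 13, 5, 4, 5, 4, 5, 4, 5, 26, 6, 9, 16, 19]
680 [58, 55, 5, 5, 5, 5, 5, 5, 5, 5, 5, 169, 170, 170, 169]
720 [58, 150, 134, 135, 152, 186, 184, 5, 157, 5, 46, 170, 171, 171, 171]
scene
x\y [-600, -560, -520, -480, -440, -400, -360, -320, -280, -240, -200, -160, 
[... 211 characters left out ...]
20 [-1, -1, -1, -1, -1, 5, 4, 6, 34, 46, 45, 83, 93, 2, 1]
360 [-1, -1, -1, -1, -1, -1, 0, 7, 47, 185, 47, 26, 4, 66, 60]
400 [-1, -1, -1, -1, 11, 0, 0, 429, 208, 374, 208, 46, 5, 5, 41]
440 [-1, -1, -1, -1, 11, 0, -1, 432, 208, 359, 73, 26, 40, 44, 5]
480 [-1, -1, -1, -1, 0, 0, -1, 25, 57, 189, 36, 25, 30, 50, 21]
520 [-1, -1, -1, -1, -1, 24, 25, 26, 183, 189, 26, 25, 5, 5, 21]
560 [-1, -1, -1, -1, -1, 24, 25, 24, 23, 23, -1, 0, -1, -1, 20]
600 [-1, -1, -1, -1, -1, 0, 24, 23, 23, 21, 9, -1, -1, -1, -1]
640 [-1, -1, -1, -1, -1, 0, 0, 0, 0, 0, 0, -1, -1, -1, -1]
680 [-1, -1, -1, -1, -1, -1, 0, 0, 0, 0, 0, 166, 166, 167, 166]
720 [-1, -1, -1, -1, -1, -1, 0, 0, 156, 129, 43, 166, 166, 166, 167]
```

```bash
cat >> h.py <<'E'
from scipy.spatial.transform import Rotation as Ro
def plan(tx,ty,tz,yaw,start=None,maxs=0.041):
    """print per-row shift for one straight leg from the measured pose to target with tool down"""
    st=env.read_state(); p=np.array(st['tcp_pos']); R0=Ro.from_euler('xyz',st['ee_rot'])
    Rt=Ro.from_euler('xyz',[np.pi,0,yaw])
    w=(R0.inv()*Rt).as_rotvec(); d=(np.array([tx,ty,tz])-p)
    dt=R0.inv().apply(d)/1000; 
    n=int(max(1,np.ceil(max(np.linalg.norm(dt)/maxs,np.linalg.norm(w)/0.12))))
    # constant shift in turning frame approximated; first turning handled by iterating
    pos=np.zeros(3); R=R0; rows=[]
    for i in range(n):
        ddt=R.inv().apply(d/1000/n); rows.append(np.r_[w/n,ddt].round(4).tolist())
        R=R*Ro.from_rotvec(w/n)
    print('at',p.round(1),'rot',np.round(st['ee_rot'],3),'F',np.round(st['contact_force'],1),'gap',round(st['finger_gap'],3),'t',st['time_s'])
    print('n',n,'w',w.round(4),'total tool',dt.round(4)); print(rows[0]); print(rows[-1])
E
python3 - <<'E'
from h import *
plan(168,-575,520,0.284)
E
```

```text
at [ 168.  -576.   231.3] rot [-3.141 -0.     0.284] F [-0.4 -0.3  0.3] gap 1.001 t 0.9
n 8 w [-0.0001 -0.     -0.0002] total tool [ 0.0003 -0.0009 -0.2887]
[-0.0, -0.0, -0.0, 0.0, -0.0001, -0.0361]
[-0.0, -0.0, -0.0, 0.0, -0.0001, -0.0361]
```

apply_moves:
  plan:
    - [[0,0,0,0,0,-0.041,0],[0,0,0,0,0,-0.041,0],[0,0,0,0,0,-0.041,0],[0,0,0,0,0,-0.041,0],[0,0,0,0,0,-0.041,0],[0,0,0,0,0,-0.041,0],[0,0,0,0,0,-0.041,0]]

```text
time_s: 1.48
tcp_pos: [167.9, -575.4, 520.6]
ee_rot: [3.141, 0.0, 0.284]
contact_force: [1.5, -1.6, -0.3]
finger_gap: 0.997
```

```bash
python3 - <<'E'
from h import *
plan(330,-250,520,0.1)
E
```

```text
at [ 167.9 -575.4  520.6] rot [3.141 0.    0.284] F [ 1.5 -1.6 -0.3] gap 0.997 t 1.4833
n 9 w [ 0.0005 -0.      0.1838] total tool [ 0.2467 -0.267   0.0005]
[0.0001, -0.0, 0.0204, 0.0274, -0.0297, 0.0001]
[0.0001, -0.0, 0.0204, 0.0222, -0.0337, 0.0001]
```

apply_moves:
  plan:
    - [[0,0,0,0.0274,-0.0297,0,0],[0,0,0,0.0274,-0.0297,0,0],[0,0,0,0.0274,-0.0297,0,0],[0,0,0,0.0274,-0.0297,0,0],[0,0,0,0.0274,-0.0297,0,0],[0,0,0,0.0274,-0.0297,0,0],[0,0,0,0.0274,-0.0297,0,0],[0,0,0,0.0274,-0.0297,0,0],[0,0,0,0.0274,-0.0297,0,0]]

```text
time_s: 2.23
tcp_pos: [330.1, -248.4, 518.5]
ee_rot: [3.141, -0.0, 0.283]
contact_force: [0.7, -0.8, 0.2]
finger_gap: 0.998
```

```bash
python3 - <<'E'
from h import *
plan(530,-50,440,-0.1)
P=cams.camera_params('wrist'); print(P['fx'],P['cx'],P['cy'],(-np.array(P['R']).T@P['t']).round(1)); print(np.array(P['R']).round(3))
E
```

```text
at [ 330.1 -248.4  518.5] rot [ 3.141 -0.     0.283] F [ 0.7 -0.8  0.2] gap 0.998 t 2.2333
n 8 w [ 0.0004 -0.0005  0.3832] total tool [ 0.2474 -0.1347  0.0785]
[0.0001, -0.0001, 0.0479, 0.0309, -0.0168, 0.0098]
[0.0001, -0.0001, 0.0479, 0.0237, -0.0261, 0.0098]
302.27335771659534 326.8225953527434 200.46907757275497 [ 409.3 -225.3  661.4]
[[ 0.279 -0.96   0.001]
 [-0.91  -0.264  0.321]
 [-0.308 -0.091 -0.947]]
```

apply_moves:
  plan:
    - [[0,0,0.04,0.033,-0.0143,0,0],[0,0,0.04,0.0323,-0.0156,0,0],[0,0,0.04,0.0317,-0.0168,0,0],[0,0,0.04,0.031,-0.018,0,0],[0,0,0.04,0.0303,-0.0193,0.01,0],[0,0,0.04,0.0296,-0.0205,0.02,0],[0,0,0.04,0.0288,-0.0217,0.02,0],[0,0,0.04,0.028,-0.0229,0.02,0],[0,0,0.04,0.027,-0.024,0.02,0]]

```text
time_s: 2.98
tcp_pos: [580.6, -42.4, 427.5]
ee_rot: [3.142, -0.001, -0.078]
contact_force: [0.9, -0.5, -0.2]
finger_gap: 1.0
```

```bash
python3 - <<'E'
from h import *
plan(600,-50,170,-0.08)
E
```

```text
at [580.6 -42.4 427.5] rot [ 3.142e+00 -1.000e-03 -7.800e-02] F [ 0.9 -0.5 -0.2] gap 1.0 t 2.9833
n 7 w [ 0.0001 -0.0006  0.0021] total tool [0.0198 0.006  0.2575]
[0.0, -0.0001, 0.0003, 0.0028, 0.0009, 0.0368]
[0.0, -0.0001, 0.0003, 0.0028, 0.0009, 0.0368]
```

apply_moves:
  plan:
    - [[0,0,0,0.0028,0.0009,0.0368,0],[0,0,0,0.0028,0.0009,0.0368,0],[0,0,0,0.0028,0.0009,0.0368,0],[0,0,0,0.0028,0.0009,0.0368,0],[0,0,0,0.0028,0.0009,0.0368,0],[0,0,0,0.0028,0.0009,0.0368,0],[0,0,0,0.0028,0.0009,0.0368,0],[0,0,0,0,0,0,0]]

```text
time_s: 3.65
tcp_pos: [593.7, -50.9, 163.6]
ee_rot: [-3.14, 0.012, -0.076]
contact_force: [-0.9, 0.0, -1.1]
finger_gap: 0.999
```

```bash
python3 - <<'E'
from h import *
print(env.read_state()['tcp_pos'],env.read_state()['ee_rot'])
grab('wrist','w1')
E
```

```text
[593.70413836 -50.92406864 163.62402196] [-3.14000145  0.01249505 -0.07633433]
```

View pics/w1.png

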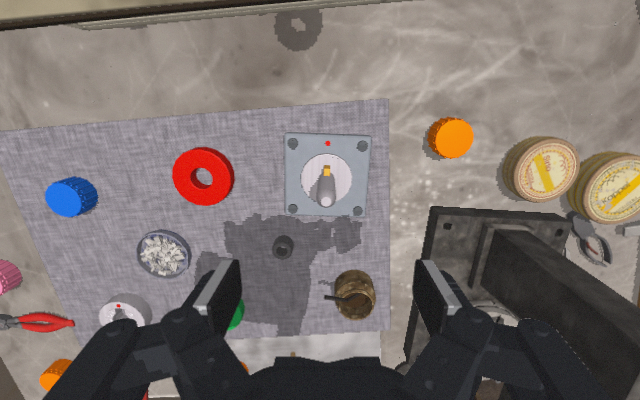

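The wrist view shows the arbor at (327,178), with the foot dot at (327,143) and the key and shaft inside the seat. The red wheel is at (203,177), the cap at (71,197) and the collet at (283,246).

```bash
python3 - <<'E'
from h import *
im,d,P=load('w1'); X=cloud(P,d); hsv=cv2.cvtColor(im,cv2.COLOR_RGB2HSV)
print('foot z',np.nanmedian(X[[150,150,200,200],[298,355,300,355],2]),'seat z',np.nanmedian(X[190:195,306:312,2]),'mat',np.nanmedian(X[230:235,370:380,2]))
sub=slice(120,230),slice(270,390)
# seat: low-sat bright
m=np.zeros(im.shape[:2],np.uint8); m[sub]=((hsv[...,2]>195)&(hsv[...,1]<25))[sub]
cv2.imwrite('pics/w1c.png',cv2.resize(im[120:230,270:390,::-1],None,fx=5,fy=5,interpolation=cv2.INTER_CUBIC)); 
cnt=max(cv2.findContours(m,cv2.RETR_EXTERNAL,cv2.CHAIN_APPROX_NONE)[0],key=cv2.contourArea).reshape(-1,2)
W=toz(P,cnt,23); print('seat contour',cv2.minEnclosingCircle(W[:,:2].astype(np.float32)),cv2.fitEllipse(W[:,:2].astype(np.float32)))
r=((hsv[...,0]<8)|(hsv[...,0]>172))&(hsv[...,1]>120); m2=np.zeros_like(m); m2[sub]=r[sub]
v,u=np.nonzero(m2); print('dot',u.mean(),v.mean(),len(u),toz(P,[[u.mean(),v.mean()]],17)[0])
# foot mask
f=np.zeros_like(m); f[sub]=((hsv[...,0]>92)&(hsv[...,0]<118)&(hsv[...,1]>15)&(hsv[...,2]>110))[sub]
f=cv2.morphologyEx(f,cv2.MORPH_OPEN,np.ones((5,5))); f=cv2.morphologyEx(f,cv2.MORPH_CLOSE,np.ones((9,9)))
c=max(cv2.findContours(f,cv2.RETR_EXTERNAL,cv2.CHAIN_APPROX_NONE)[0],key=cv2.contourArea).reshape(-1,2)
Wf=toz(P,c,15)[:,:2].astype(np.float32); print('foot',cv2.minAreaRect(Wf))
E
```

```text
foot z 17.717252233646853 seat z 23.19545650599128 mat 5.395925273856406
seat contour ((600.8034057617188, -50.69038009643555), 24.39078712463379) ((601.6239013671875, -51.01968002319336), (43.59423065185547, 45.738040924072266), 179.45909118652344)
dot 327.27272727272725 142.95454545454547 22 [634.04566622 -54.48104798  17.        ]
foot ((601.1339721679688, -50.63721466064453), (81.78201293945312, 82.80400085449219), 83.69252014160156)
```

View pics/w1c.png

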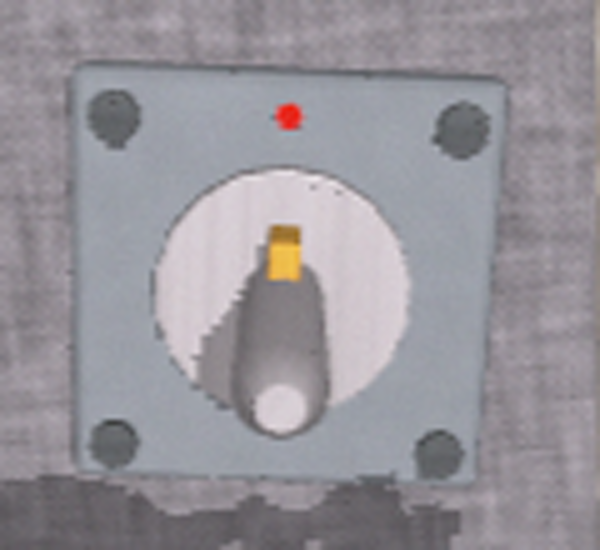

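```bash
python3 - <<'E'
from h import *
im,d,P=load('w1'); print(toz(P,[[326.4,201.6]],87))
plan(450,202,150,-0.15)
E
```

```text
[[600.11821616 -51.1668963   87.        ]]
at [595.4 -51.2 167.2] rot [-3.14   0.009 -0.076] F [-0.3 -0.5  1.1] gap 1.0 t 3.7
n 8 w [-0.0009  0.0087  0.0736] total tool [-0.1641 -0.2413  0.0189]
[-0.0001, 0.0011, 0.0092, -0.0205, -0.0302, 0.0024]
[-0.0001, 0.0011, 0.0092, -0.0224, -0.0288, 0.0022]
```

apply_moves:
  plan:
    - [[0,0,0.009,-0.021,-0.0302,0.0025,0],[0,0,0.009,-0.0212,-0.03,0.0025,0],[0,0,0.009,-0.0214,-0.0298,0.0025,0],[0,0,0.009,-0.0216,-0.0296,0.0025,0],[0,0,0.009,-0.0218,-0.0294,0.0025,0],[0,0,0.009,-0.022,-0.0292,0.0025,0],[0,0,0.009,-0.0222,-0.029,0.0025,0],[0,0,0.009,-0.0224,-0.0288,0.0025,0],[0,0,0,0,0,0,0],[0,0,0,0,0,0,0]]

```text
time_s: 4.53
tcp_pos: [451.9, 203.5, 153.4]
ee_rot: [-3.14, -0.004, -0.144]
contact_force: [0.3, 0.3, -0.3]
finger_gap: 1.0
```

```bash
python3 - <<'E'
from h import *
print(env.read_state()['tcp_pos'],env.read_state()['ee_rot'])
grab('wrist','w2')
E
```

```text
[451.89507682 203.53244339 153.35694138] [-3.13984846 -0.00361081 -0.14421053]
```

View pics/w2.png

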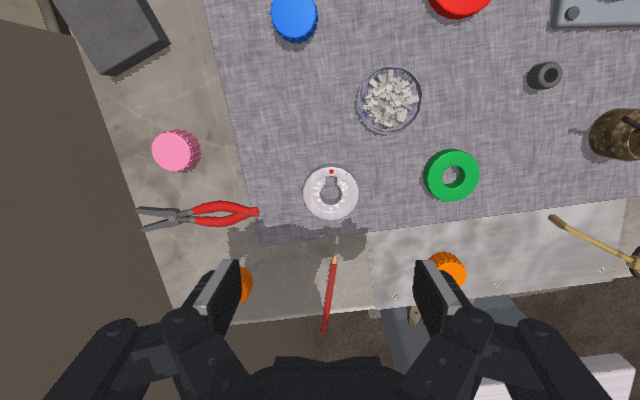

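The flange is at (331,193) with its dot at (332,171), the green wheel at (452,175), and the dish at (390,98).

```bash
python3 - <<'E'
from h import *
im,d,P=load('w2'); hsv=cv2.cvtColor(im,cv2.COLOR_RGB2HSV); X=cloud(P,d)
m=np.zeros(im.shape[:2],np.uint8); s=slice(155,230),slice(295,370); m[s]=((hsv[...,2]>195)&(hsv[...,1]<30))[s]
c=max(cv2.findContours(m,cv2.RETR_EXTERNAL,cv2.CHAIN_APPROX_NONE)[0],key=cv2.contourArea).reshape(-1,2)
W=toz(P,c,23)[:,:2].astype(np.float32); ctr,r=cv2.minEnclosingCircle(W); print('flange',ctr,r,cv2.fitEllipse(W), 'z',np.nanmedian(X[m>0][:,2]))
r_=((hsv[...,0]<8)|(hsv[...,0]>172))&(hsv[...,1]>120); m2=np.zeros_like(m); m2[s]=r_[s]; v,u=np.nonzero(m2)
D=toz(P,[[u.mean(),v.mean()]],23)[0]; print('dot',D,np.arctan2(D[1]-ctr[1],D[0]-ctr[0]),len(u))
m=cv2.inRange(hsv,(50,100,50),(80,255,255)); c=max(cv2.findContours(m,cv2.RETR_EXTERNAL,cv2.CHAIN_APPROX_NONE)[0],key=cv2.contourArea).reshape(-1,2)
W=toz(P,c,21)[:,:2].astype(np.float32); print('green top',cv2.minEnclosingCircle(W),cv2.fitEllipse(W))
cv2.imwrite('pics/w2c.png',cv2.resize(im[155:230,295:370,::-1],None,fx=6,fy=6,interpolation=cv2.INTER_CUBIC))
plan(450.5,202,30,-0.17)
E
```

```text
flange (448.78143310546875, 200.2578887939453) 25.916954040527344 ((449.2705383300781, 199.98312377929688), (49.3800163269043, 50.50550842285156), 119.2483901977539) z 23.062882795772573
dot [470.22569691 196.83864217  23.        ] -0.15811706944106482 16
green top ((449.78839111328125, 86.36235809326172), 27.003816604614258) ((449.7369079589844, 86.31173706054688), (48.35001754760742, 53.39108657836914), 142.8364715576172)
at [452.8 202.5 153.2] rot [-3.14  -0.004 -0.146] F [ 0.  -0.6  0.4] gap 1.001 t 4.5833
n 4 w [-0.0016 -0.0041  0.0242] total tool [-0.0027  0.001   0.1232]
[-0.0004, -0.001, 0.0061, -0.0007, 0.0003, 0.0308]
[-0.0004, -0.001, 0.0061, -0.0006, 0.0002, 0.0308]
```

View pics/w2c.png

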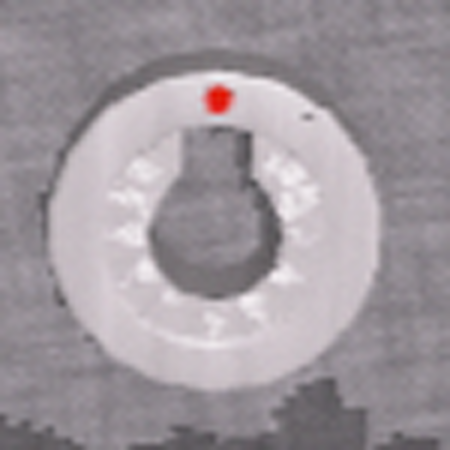

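apply_moves:
  plan:
    - [[0,0,0.001,-0.0007,0.0002,0.03,0],[0,0,0.001,-0.0007,0.0002,0.03,0],[0,0,0.001,-0.0007,0.0002,0.03,0],[0,0,0.001,-0.0007,0.0002,0.03,0],[0,0,0,0,0,0,0],[0,0,0,0,0,0,0],[0,0,0,0,0,0,0]]
  force: 50

```text
time_s: 5.17
tcp_pos: [450.4, 200.9, 32.3]
ee_rot: [-3.141, -0.002, -0.153]
contact_force: [-0.3, 0.2, -0.4]
finger_gap: 1.004
```

```bash
python3 - <<'E'
from h import *
plan(450,201,6,-0.15)
E
```

```text
at [450.4 200.9  32.3] rot [-3.141e+00 -2.000e-03 -1.530e-01] F [-0.3  0.2 -0.4] gap 1.004 t 5.1667
n 1 w [-0.001  -0.0022 -0.0033] total tool [-0.0005  0.      0.0263]
[-0.001, -0.0022, -0.0033, -0.0005, 0.0, 0.0263]
[-0.001, -0.0022, -0.0033, -0.0005, 0.0, 0.0263]
```

apply_moves:
  plan:
    - [[0,0,0,-0.0004,0,0.013,0],[0,0,0,0,0,0.013,0],[0,0,0,0,0,0,0],[0,0,0,0,0,0,0],[0,0,0,0,0,0,1],[0,0,0,0,0,0,1],[0,0,0,0,0,0,1],[0,0,0,0,0,0,1],[0,0,0,0,0,0,1],[0,0,0,0,0,0,1]]
  force: 50

```text
time_s: 6.0
tcp_pos: [448.9, 201.6, 6.4]
ee_rot: [-3.141, -0.002, -0.152]
contact_force: [-2.4, -0.8, 15.8]
finger_gap: 0.616
```

apply_moves:
  plan:
    - [[0,0,0,0,0,0,1],[0,0,0,0,0,0,1],[0,0,0,0,0,-0.01,1],[0,0,0,0,0,-0.025,1],[0,0,0,0,0,-0.035,1],[0,0,0,0,0,-0.035,1],[0,0,0,0,0,-0.03,1],[0,0,0,0,0,0,1],[0,0,0,0,0,0,1]]

```text
time_s: 6.75
tcp_pos: [449.4, 201.7, 142.1]
ee_rot: [-3.139, -0.005, -0.152]
contact_force: [-0.1, -0.5, -1.4]
finger_gap: 0.608
```

```bash
python3 - <<'E'
from h import *
grab('wrist','w3')
plan(600.5,-51,140,-0.115)
E
```

```text
at [448.  201.3 140.5] rot [-3.141e+00 -1.000e-03 -1.520e-01] F [ 0.  -1.7 -0.9] gap 0.618 t 6.8
n 8 w [-0.0007 -0.0014 -0.0371] total tool [0.1889 0.2263 0.0006]
[-0.0001, -0.0002, -0.0046, 0.0236, 0.0283, 0.0001]
[-0.0001, -0.0002, -0.0046, 0.0227, 0.029, 0.0001]
```

View pics/w3.png

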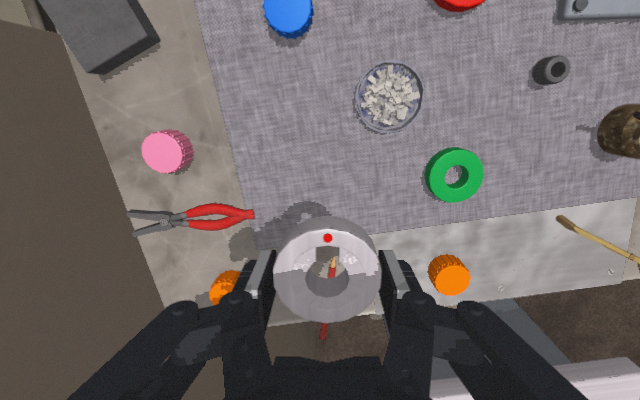

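The flange is held level between the fingers, with its dot at (328,238). I'll measure its offset in the tool frame.

```bash
python3 - <<'E'
from h import *
im,d,P=load('w3'); hsv=cv2.cvtColor(im,cv2.COLOR_RGB2HSV); X=cloud(P,d)
st=env.read_state()
s=slice(210,325),slice(270,385)
r_=((hsv[...,0]<8)|(hsv[...,0]>172))&(hsv[...,1]>150); m2=np.zeros(im.shape[:2]); m2[225:250,310:345]=r_[225:250,310:345]; v,u=np.nonzero(m2)
print('topz around',X[[300,290,250,250],[300,355,300,355],2])
# fit plane/points: points within top z
tz=140.5-1.4+18
D=toz(P,[[u.mean(),v.mean()]],tz)[0]
# bore edges by hand: print rim points
Q=X[s]; mk=abs(Q[...,2]-np.nanmedian(X[[300,290],[300,355],2]))<4
pts=Q[mk][:,:2]; pts=pts[np.hypot(*(pts-[448,201]).T)<29]
print(len(pts),pts.min(0),pts.max(0),cv2.minEnclosingCircle(pts.astype(np.float32)),'dot',D)
cv2.imwrite('pics/w3c.png',cv2.resize(im[210:325,265:390,::-1],None,fx=5,fy=5,interpolation=cv2.INTER_CUBIC))
E
```

```text
topz around [157.9491539  158.16223572 159.41800413 158.95686715]
7237 [422.11924182 173.07980934] [476.25673919 229.32351338] ((449.12335205078125, 201.20166015625), 28.845069885253906) dot [470.05668645 198.18012855 157.1       ]
```

View pics/w3c.png

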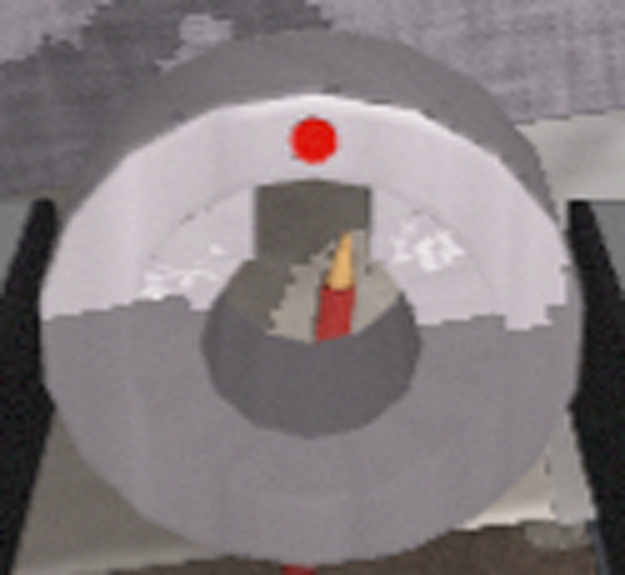

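apply_moves:
  plan:
    - [[0,0,-0.0046,0.0236,0.0283,0,1],[0,0,-0.0046,0.0235,0.0284,0,1],[0,0,-0.0046,0.0234,0.0285,0,1],[0,0,-0.0046,0.0233,0.0286,0,1],[0,0,-0.0046,0.0231,0.0287,0,1],[0,0,-0.0046,0.023,0.0288,0,1],[0,0,-0.0046,0.0229,0.0289,0,1],[0,0,-0.0046,0.0228,0.029,0,1],[0,0,0,0,0,0,1],[0,0,0,0,0,0,1]]

```text
time_s: 7.63
tcp_pos: [600.4, -52.7, 137.5]
ee_rot: [-3.141, 0.003, -0.118]
contact_force: [0.1, -0.3, -1.8]
finger_gap: 0.613
```

apply_moves:
  plan:
    - [[0,0,0,0,0,0,1],[0,0,0,0,0,0,1]]

```text
time_s: 7.8
tcp_pos: [598.9, -49.8, 138.3]
ee_rot: [-3.141, 0.004, -0.115]
contact_force: [-0.1, 0.5, -0.9]
finger_gap: 0.613
```

```bash
python3 - <<'E'
from h import *
grab('wrist','w4')
plan(600.5,-51,100,-0.115)
E
```

```text
at [599.2 -49.6 138.7] rot [-3.141e+00  3.000e-03 -1.140e-01] F [ 0.7 -0.3 -1.7] gap 0.611 t 7.85
n 1 w [-0.0006  0.0028  0.0008] total tool [0.0016 0.0012 0.0387]
[-0.0006, 0.0028, 0.0008, 0.0016, 0.0012, 0.0387]
[-0.0006, 0.0028, 0.0008, 0.0016, 0.0012, 0.0387]
```

View pics/w4.png

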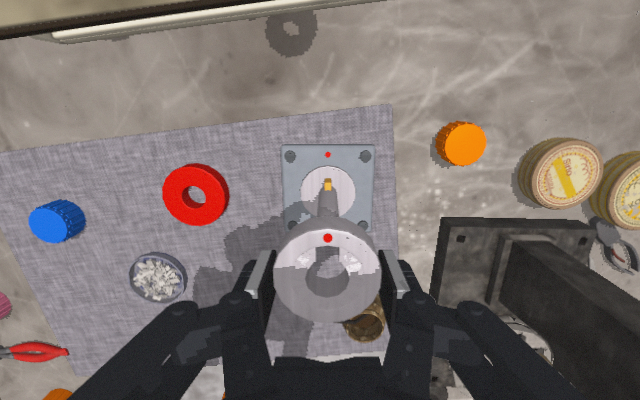

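apply_moves:
  plan:
    - [[0,0.0028,0,0.0015,0.001,0.02,1],[0,0,0,0,0,0.02,1],[0,0,0,0,0,0.01,1],[0,0,0,0,0,0.01,1],[0,0,0,0,0,0.01,1],[0,0,0,0,0,0.01,1],[0,0,0,0,0,0,1],[0,0,0,0,0,0,1]]

```text
time_s: 8.52
tcp_pos: [602.0, -52.0, 59.3]
ee_rot: [-3.141, -0.002, -0.115]
contact_force: [-0.2, -0.8, -0.2]
finger_gap: 0.616
```

```bash
python3 - <<'E'
from h import *
grab('wrist','w5');im,d,P=load('w5')
cv2.imwrite('pics/w5c.png',cv2.resize(im[130:330,230:430,::-1],None,fx=3,fy=3,interpolation=cv2.INTER_CUBIC))
plan(600.5,-51,45,-0.115)
E
```

```text
at [602.6 -52.2  59.9] rot [-3.142e+00 -3.000e-03 -1.150e-01] F [ 0.7 -0.6 -1.2] gap 0.612 t 8.5667
n 1 w [-0.0001 -0.003  -0.0004] total tool [-0.0022 -0.001   0.0149]
[-0.0001, -0.003, -0.0004, -0.0022, -0.001, 0.0149]
[-0.0001, -0.003, -0.0004, -0.0022, -0.001, 0.0149]
```

View pics/w5c.png

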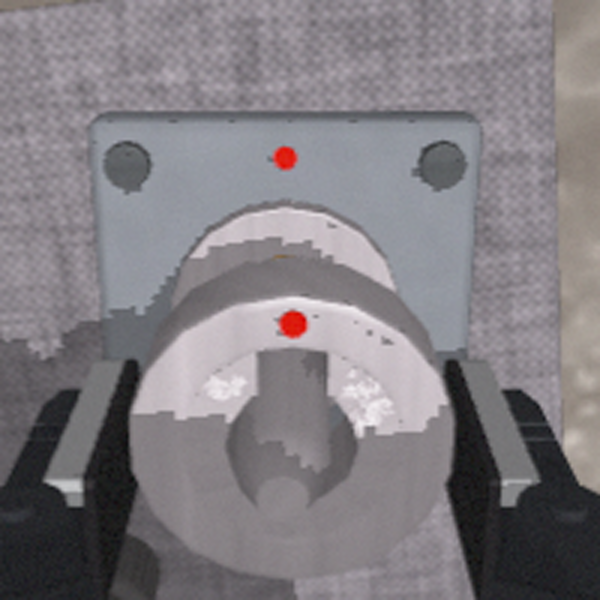

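apply_moves:
  plan:
    - [[0,-0.001,0,-0.0015,-0.0008,0.005,1],[0,0,0,0,0,0.007,1],[0,0,0,0,0,0.007,1],[0,0,0,0,0,0.006,1],[0,0,0,0,0,0.005,1],[0,0,0,0,0,0,1]]

```text
time_s: 9.07
tcp_pos: [600.1, -51.1, 28.3]
ee_rot: [-3.141, 0.0, -0.115]
contact_force: [0.4, 0.6, -1.2]
finger_gap: 0.609
```

apply_moves:
  plan:
    - [[0,0,0,0,0,0.0015,1],[0,0,0,0,0,0.0015,1],[0,0,0,0,0,0,1],[0,0,0,0,0,0,1]]

```text
time_s: 9.4
tcp_pos: [601.1, -51.2, 26.9]
ee_rot: [-3.142, -0.002, -0.115]
contact_force: [0.6, -0.2, -0.7]
finger_gap: 0.613
```

apply_moves:
  plan:
    - [[0,0,0,0,0,0.0015,1],[0,0,0,0,0,0,1],[0,0,0,0,0,0.001,1],[0,0,0,0,0,0,1]]

```text
time_s: 9.73
tcp_pos: [601.2, -51.3, 24.6]
ee_rot: [-3.142, -0.002, -0.115]
contact_force: [-1.4, 1.0, 2.0]
finger_gap: 0.613
```

apply_moves:
  plan:
    - [[0,0,0,0,0,0,0.1],[0,0,0,0,0,0,0.1],[0,0,0,0,0,0,0.1],[0,0,0,0,0,0,0.1],[0,0,0,0,0,0,0.1],[0,0,0,0,0,-0.01,0],[0,0,0,0,0,-0.035,0],[0,0,0,0,0,-0.035,0],[0,0,0,0,0,-0.035,0],[0,0,0,0,0,-0.035,0]]

```text
time_s: 10.57
tcp_pos: [600.4, -51.1, 176.4]
ee_rot: [-3.141, -0.002, -0.115]
contact_force: [1.0, -0.5, -0.3]
finger_gap: 1.0
```

```bash
python3 - <<'E'
from h import *
grab('wrist','w6');im,d,P=load('w6'); X=cloud(P,d)
cv2.imwrite('pics/w6c.png',cv2.resize(im[100:250,200:440,::-1],None,fx=3,fy=3,interpolation=cv2.INTER_CUBIC))
Q=X.reshape(-1,3); r=np.hypot(Q[:,0]-601,Q[:,1]+51); m=(r>18)&(r<25)
a=np.arctan2(Q[:,1]+51,Q[:,0]-601)
for lo in np.arange(-3,3,1): k=m&(a>lo)&(a<lo+1); print(lo,k.sum(),np.nanpercentile(Q[k,2],[25,50,75]).round(1))
hsv=cv2.cvtColor(im,cv2.COLOR_RGB2HSV)
mm=cv2.inRange(hsv,(0,150,90),(8,255,255)); mm[230:]=0;c=max(cv2.findContours(mm,cv2.RETR_EXTERNAL,cv2.CHAIN_APPROX_NONE)[0],key=cv2.contourArea).reshape(-1,2)
print('red',cv2.minEnclosingCircle(toz(P,c,21)[:,:2].astype(np.float32)))
plan(609.7,72.3,100,0.0)
E
```

```text
-3 143 [40.8 41.4 41.8]
-2 616 [ 42.3 256.1 258.7]
-1 414 [ 41.6 265.5 268.7]
0 826 [255.  259.3 266.6]
1 188 [40.8 41.4 42.1]
2 115 [40.7 41.2 41.6]
red ((612.0609130859375, 69.03394317626953), 30.750064849853516)
at [604.7 -51.9 184. ] rot [ 3.141 -0.013 -0.115] F [ 1.1 -0.5  4.5] gap 0.997 t 10.6167
n 4 w [ 0.0016 -0.0131 -0.1152] total tool [-0.0104 -0.124   0.0837]
[0.0004, -0.0033, -0.0288, -0.0026, -0.031, 0.0209]
[0.0004, -0.0033, -0.0288, 0.0003, -0.0311, 0.021]
```

View pics/w6c.png

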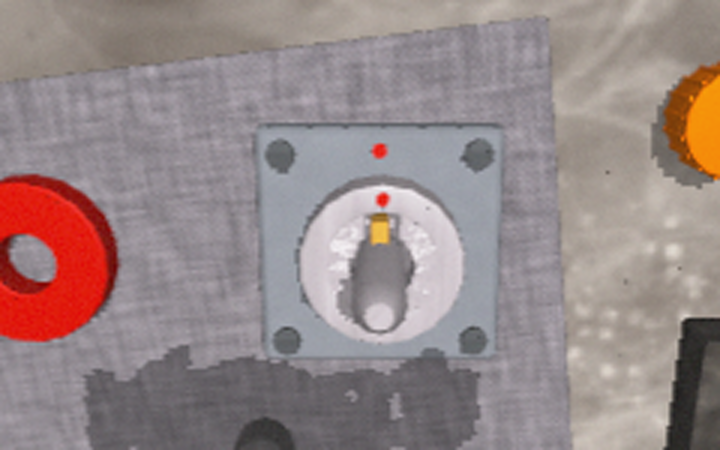

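The flange sits home: its top reads about 41 mm all round, and the key shows in the notch at (380,228) of the crop. Next is the red wheel.

apply_moves:
  plan:
    - [[0,0,-0.0288,-0.003,-0.031,0.019,0],[0,0,-0.0288,-0.0014,-0.031,0.019,0],[0,0,-0.0288,-0.0005,-0.031,0.019,0],[0,0,-0.0288,0.0004,-0.031,0.019,0],[0,0,0,0,0,0,0],[0,0,0,0,0,0,0],[0,0,0,0,0,0,0],[0,0,0,0,0,0,0]]

```text
time_s: 11.28
tcp_pos: [606.2, 71.9, 99.3]
ee_rot: [3.141, -0.004, -0.001]
contact_force: [-0.1, -0.1, 0.6]
finger_gap: 0.995
```

```bash
python3 - <<'E'
from h import *
im,d,P=grab('wrist','w7')
hsv=cv2.cvtColor(im,cv2.COLOR_RGB2HSV)
mm=cv2.inRange(hsv,(0,150,90),(8,255,255)); mm=cv2.morphologyEx(mm,cv2.MORPH_OPEN,np.ones((3,3)))
n,l,s,c=cv2.connectedComponentsWithStats(mm); i=1+np.argmax(s[1:,4]); print(s[i],c[i])
X=cloud(P,d); Q=X[l==i]; Q=Q[Q[:,2]>18]; print(cv2.minEnclosingCircle(Q[:,:2].astype(np.float32)),Q[:,:2].mean(0),len(Q))
plan(609.8,72.3,35,0.0)
E
```

```text
[ 291  166   73   73 3669] [327.42245844 202.61351867]
((610.1884765625, 71.2082290649414), 28.949893951416016) [611.66641302  71.35254931] 3465
at [606.2  71.7  99.3] rot [ 3.141e+00 -4.000e-03 -2.000e-03] F [ 0.5 -0.   1. ] gap 1.001 t 11.3333
n 2 w [ 0.0004 -0.0037 -0.0016] total tool [ 0.0033 -0.0006  0.0643]
[0.0002, -0.0019, -0.0008, 0.0017, -0.0003, 0.0322]
[0.0002, -0.0019, -0.0008, 0.0017, -0.0003, 0.0322]
```

View pics/w7.png

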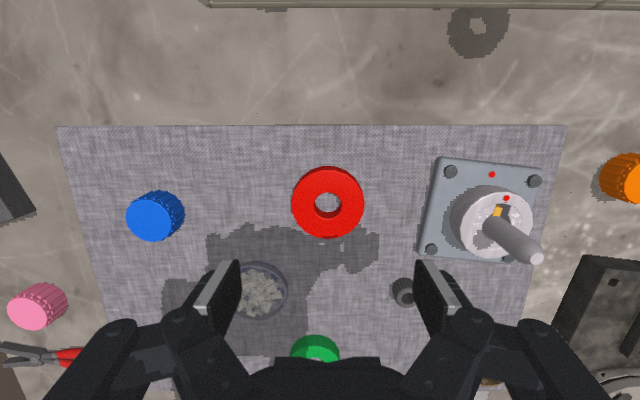

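The red wheel is centred at (327,203), and the world position agrees with the top camera to within 1 mm.

apply_moves:
  plan:
    - [[0,-0.002,0,0.0019,0,0.03,0],[0,-0.001,0,0.0019,0,0.03,0],[0,0,0,0,0,0.02,0],[0,0,0,0,0,0.0105,0],[0,0,0,0,0,0,0],[0,0,0,0,0,0,0]]

```text
time_s: 11.83
tcp_pos: [609.4, 72.2, 8.1]
ee_rot: [3.141, 0.001, -0.001]
contact_force: [0.2, -0.5, -0.2]
finger_gap: 0.994
```

apply_moves:
  plan:
    - [[0,0,0,0,0,0,1],[0,0,0,0,0,0,1],[0,0,0,0,0,0,1],[0,0,0,0,0,0,1],[0,0,0,0,0,0,1],[0,0,0,0,0,0,1],[0,0,0,0,0,0,1]]
  force: 45

```text
time_s: 12.42
tcp_pos: [610.5, 72.8, 10.0]
ee_rot: [3.141, -0.002, 0.0]
contact_force: [-1.5, -1.0, 8.6]
finger_gap: 0.647
```

apply_moves:
  plan:
    - [[0,0,0,0,0,-0.01,1],[0,0,0,0,0,-0.025,1],[0,0,0,0,0,-0.035,1],[0,0,0,0,0,-0.035,1],[0,0,0,0,0,-0.025,1],[0,0,0,0,0,0,1],[0,0,0,0,0,0,1],[0,0,0,0,0,0,1]]

```text
time_s: 13.08
tcp_pos: [608.7, 72.9, 137.7]
ee_rot: [3.142, 0.002, -0.0]
contact_force: [-0.7, 0.5, -1.8]
finger_gap: 0.647
```

```bash
python3 - <<'E'
from h import *
im,d,P=grab('wrist','w8')
hsv=cv2.cvtColor(im,cv2.COLOR_RGB2HSV)
mm=cv2.inRange(hsv,(0,150,60),(8,255,255)); mm=cv2.morphologyEx(mm,cv2.MORPH_OPEN,np.ones((3,3)))
n,l,s,c=cv2.connectedComponentsWithStats(mm); i=1+np.argmax(s[1:,4]); print(s[i],c[i])
X=cloud(P,d); Q=X[l==i]; z=np.nanmedian(Q[:,2]); Q=Q[abs(Q[:,2]-z)<4]; print('topz',z,cv2.minEnclosingCircle(Q[:,:2].astype(np.float32)),Q.min(0),Q.max(0))
A=np.c_[Q[:,:2]-Q[:,:2].mean(0),np.ones(len(Q))]; print('tilt',np.linalg.lstsq(A,Q[:,2],rcond=None)[0])
plan(600.7,-51,135,-0.1)
E
```

```text
[ 271  210  112  108 8527] [326.79676322 264.22446347]
topz 148.62727254748467 ((608.9584350585938, 73.07231140136719), 28.905624389648438) [580.73285003  45.22843928 144.63466543] [637.54402613 100.82392362 150.80158973]
tilt [-1.00827504e-02 -3.13630876e-04  1.48610401e+02]
at [608.   72.9 136.8] rot [ 3.141e+00  3.000e-03 -0.000e+00] F [-1.  -0.3 -2. ] gap 0.647 t 13.1333
n 4 w [0.0003 0.0035 0.0998] total tool [-0.0073  0.1239  0.0018]
[0.0001, 0.0009, 0.025, -0.0018, 0.031, 0.0005]
[0.0001, 0.0009, 0.025, 0.0005, 0.031, 0.0004]
```

View pics/w8.png

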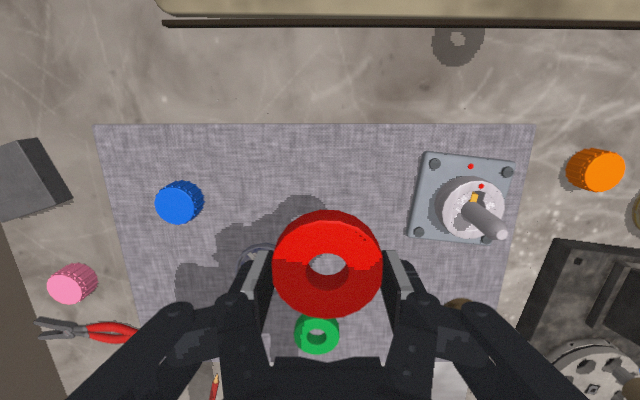

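apply_moves:
  plan:
    - [[0,0,0,-0.0019,0.031,0,1],[0,0,0,-0.0019,0.031,0,1],[0,0,0,-0.0019,0.031,0,1],[0,0,0,-0.0019,0.031,0,1],[0,0,0,0,0,0,1],[0,0,0,0,0,0,1],[0,0,0,0,0,0,1],[0,0,0,0,0,0,1]]

```text
time_s: 13.8
tcp_pos: [601.0, -50.0, 136.7]
ee_rot: [-3.141, 0.003, 0.0]
contact_force: [-0.3, -0.4, -1.2]
finger_gap: 0.646
```

```bash
python3 - <<'E'
from h import *
plan(600.7,-51,52,0)
E
```

```text
at [601.  -50.  136.7] rot [-3.141e+00  3.000e-03  0.000e+00] F [-0.3 -0.4 -1.2] gap 0.646 t 13.8
n 3 w [-0.0007  0.0032  0.0004] total tool [-0.      0.001   0.0847]
[-0.0002, 0.0011, 0.0001, -0.0, 0.0003, 0.0282]
[-0.0002, 0.0011, 0.0001, -0.0001, 0.0003, 0.0282]
```

apply_moves:
  plan:
    - [[0,0.002,0,0,0.0008,0.02,1],[0,0,0,0,0,0.015,1],[0,0,0,0,0,0.012,1],[0,0,0,0,0,0.012,1],[0,0,0,0,0,0.012,1],[0,0,0,0,0,0.01,1],[0,0,0,0,0,0,1],[0,0,0,0,0,0,1]]

```text
time_s: 14.47
tcp_pos: [601.3, -51.7, 56.1]
ee_rot: [-3.141, 0.001, -0.0]
contact_force: [1.1, -0.6, -1.4]
finger_gap: 0.646
```

apply_moves:
  plan:
    - [[0,0,0,0,0,0.005,1],[0,0,0,0,0,0.003,1],[0,0,0,0,0,0,1],[0,0,0,0,0,0,1]]

```text
time_s: 14.8
tcp_pos: [601.8, -52.0, 48.9]
ee_rot: [3.141, -0.001, -0.0]
contact_force: [-0.3, -0.1, -1.3]
finger_gap: 0.644
```

apply_moves:
  plan:
    - [[0,0,0,0,0,0.0015,1],[0,0,0,0,0,0.001,1],[0,0,0,0,0,0,1],[0,0,0,0,0,0,1]]

```text
time_s: 15.13
tcp_pos: [601.7, -51.9, 46.2]
ee_rot: [3.141, -0.001, -0.0]
contact_force: [-0.2, -0.6, -1.2]
finger_gap: 0.643
```

apply_moves:
  plan:
    - [[0,0,0,0,0,0.001,1],[0,0,0,0,0,0,1],[0,0,0,0,0,0,0.1],[0,0,0,0,0,0,0.1],[0,0,0,0,0,0,0.1],[0,0,0,0,0,0,0],[0,0,0,0,0,0,0],[0,0,0,0,0,-0.02,0],[0,0,0,0,0,-0.035,0],[0,0,0,0,0,-0.035,0]]

```text
time_s: 15.97
tcp_pos: [600.2, -51.7, 134.8]
ee_rot: [-3.141, 0.003, -0.0]
contact_force: [1.2, -0.2, 0.7]
finger_gap: 1.003
```

apply_moves:
  plan:
    - [[0,0,0,0,0,-0.02,0],[0,0,0,0,0,0,0],[0,0,0,0,0,0,0],[0,0,0,0,0,0,0]]

```text
time_s: 16.3
tcp_pos: [600.9, -51.8, 154.5]
ee_rot: [-3.141, 0.0, -0.0]
contact_force: [-0.3, 0.7, -0.8]
finger_gap: 1.001
```

```bash
python3 - <<'E'
from h import *
im,d,P=grab('wrist','w9')
hsv=cv2.cvtColor(im,cv2.COLOR_RGB2HSV)
mm=cv2.inRange(hsv,(0,150,60),(8,255,255)); mm=cv2.morphologyEx(mm,cv2.MORPH_OPEN,np.ones((3,3)))
n,l,s,c=cv2.connectedComponentsWithStats(mm); i=1+np.argmax(s[1:,4]); print(s[i],c[i])
X=cloud(P,d); Q=X[l==i]; z=np.nanmedian(Q[:,2]); Q=Q[abs(Q[:,2]-z)<4]; print('topz',z,cv2.minEnclosingCircle(Q[:,:2].astype(np.float32)))
A=np.c_[Q[:,:2]-Q[:,:2].mean(0),np.ones(len(Q))]; print('tilt',np.linalg.lstsq(A,Q[:,2],rcond=None)[0])
cv2.imwrite('pics/w9c.png',cv2.resize(im[80:300,200:440,::-1],None,fx=2.5,fy=2.5))
plan(449,86,120,0)
E
```

```text
[ 294  165   67   67 2908] [327.15165062 196.78026135]
topz 57.1537768083726 ((602.0305786132812, -51.82026290893555), 28.821245193481445)
tilt [-4.83747339e-03 -2.97053381e-04  5.71452138e+01]
at [600.5 -51.7 153.8] rot [-3.141e+00  2.000e-03 -0.000e+00] F [-0.  -0.6 -0. ] gap 1.0 t 16.35
n 6 w [-0.0004  0.0018 -0.0002] total tool [-0.1514 -0.1377  0.0341]
[-0.0001, 0.0003, -0.0, -0.0252, -0.0229, 0.0057]
[-0.0001, 0.0003, -0.0, -0.0252, -0.0229, 0.0056]
```

View pics/w9c.png

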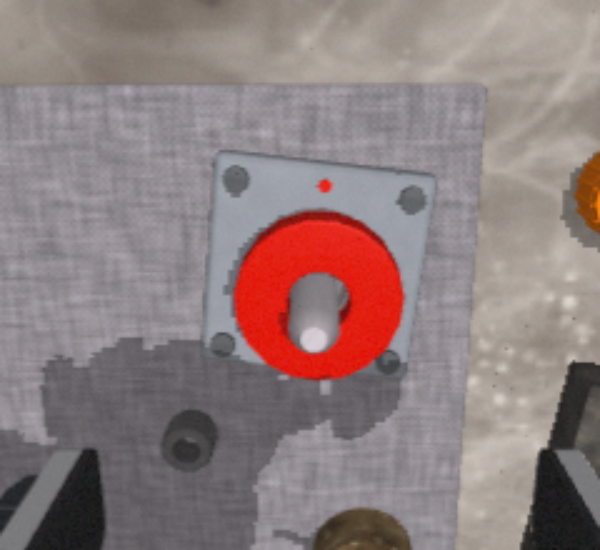

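The red wheel lies flat with its top at 57.1 mm. Next is the green wheel.

apply_moves:
  plan:
    - [[0,0,0,-0.0252,-0.0229,0.0057,0],[0,0,0,-0.0252,-0.0229,0.0057,0],[0,0,0,-0.0252,-0.0229,0.0057,0],[0,0,0,-0.0252,-0.0229,0.0057,0],[0,0,0,-0.0252,-0.0229,0.0057,0],[0,0,0,-0.0252,-0.0229,0.0057,0],[0,0,0,0,0,0,0],[0,0,0,0,0,0,0],[0,0,0,0,0,0,0],[0,0,0,0,0,0,0]]

```text
time_s: 17.18
tcp_pos: [451.8, 85.0, 120.8]
ee_rot: [3.141, -0.002, -0.001]
contact_force: [1.0, -0.1, -0.2]
finger_gap: 1.0
```

```bash
python3 - <<'E'
from h import *
im,d,P=grab('wrist','w10')
hsv=cv2.cvtColor(im,cv2.COLOR_RGB2HSV)
mm=cv2.inRange(hsv,(50,100,50),(80,255,255)); mm=cv2.morphologyEx(mm,cv2.MORPH_OPEN,np.ones((3,3)))
n,l,s,c=cv2.connectedComponentsWithStats(mm); i=1+np.argmax(s[1:,4]); print(s[i],c[i])
X=cloud(P,d); Q=X[l==i]; Q=Q[Q[:,2]>18]; print(cv2.minEnclosingCircle(Q[:,:2].astype(np.float32)),Q[:,:2].mean(0),len(Q))
plan(449,85.8,9,0)
E
```

```text
[ 299  174   58   58 2295] [327.40217865 202.47233115]
((448.38970947265625, 84.42985534667969), 24.805688858032227) [449.4828702   84.39463373] 2054
at [451.9  84.9 120.9] rot [ 3.141e+00 -2.000e-03 -1.000e-03] F [ 0.4  0.1 -0.8] gap 0.995 t 17.2333
n 3 w [ 0.0003 -0.0017 -0.0011] total tool [-0.0031 -0.0009  0.1118]
[0.0001, -0.0006, -0.0004, -0.001, -0.0003, 0.0373]
[0.0001, -0.0006, -0.0004, -0.001, -0.0003, 0.0373]
```

View pics/w10.png

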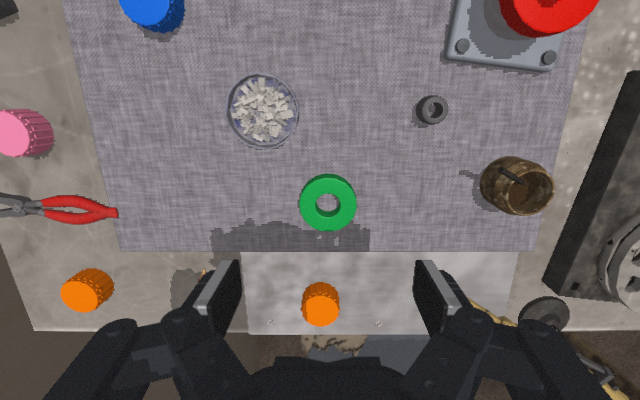

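The green wheel is centred at (327,203), at world (448.7, 85), with nothing close to the fingers.

apply_moves:
  plan:
    - [[0,0,0,-0.001,0,0.035,0],[0,0,0,-0.001,0,0.035,0],[0,0,0,-0.001,0,0.025,0],[0,0,0,0,0,0.016,0],[0,0,0,0,0,0,0],[0,0,0,0,0,0,0],[0,0,0,0,0,0,0]]

```text
time_s: 17.82
tcp_pos: [448.9, 85.1, 10.5]
ee_rot: [3.142, -0.002, -0.001]
contact_force: [-0.9, -0.7, 0.0]
finger_gap: 1.001
```

apply_moves:
  plan:
    - [[0,0,0,0,0,0,1],[0,0,0,0,0,0,1],[0,0,0,0,0,0,1],[0,0,0,0,0,0,1],[0,0,0,0,0,0,1],[0,0,0,0,0,0,1],[0,0,0,0,0,0,1]]
  force: 45

```text
time_s: 18.4
tcp_pos: [448.5, 85.6, 11.4]
ee_rot: [3.142, -0.003, -0.0]
contact_force: [-1.5, -0.7, 13.7]
finger_gap: 0.553
```

apply_moves:
  plan:
    - [[0,0,0,0,0,-0.01,1],[0,0,0,0,0,-0.025,1],[0,0,0,0,0,-0.035,1],[0,0,0,0,0,-0.035,1],[0,0,0,0,0,-0.025,1],[0,0,0,0,0,0,1],[0,0,0,0,0,0,1],[0,0,0,0,0,0,1]]

```text
time_s: 19.07
tcp_pos: [446.8, 85.5, 139.6]
ee_rot: [3.141, -0.001, -0.0]
contact_force: [-0.6, -0.7, -0.7]
finger_gap: 0.554
```

```bash
python3 - <<'E'
from h import *
im,d,P=grab('wrist','w11')
hsv=cv2.cvtColor(im,cv2.COLOR_RGB2HSV)
mm=cv2.inRange(hsv,(50,100,40),(80,255,255)); mm=cv2.morphologyEx(mm,cv2.MORPH_OPEN,np.ones((3,3)))
n,l,s,c=cv2.connectedComponentsWithStats(mm); i=1+np.argmax(s[1:,4]); print(s[i],c[i])
X=cloud(P,d); Q=X[l==i]; z=np.nanmedian(Q[:,2]); Q=Q[abs(Q[:,2]-z)<4]; print('topz',z,cv2.minEnclosingCircle(Q[:,:2].astype(np.float32)))
A=np.c_[Q[:,:2]-Q[:,:2].mean(0),np.ones(len(Q))]; print('tilt',np.linalg.lstsq(A,Q[:,2],rcond=None)[0])
plan(601,-51.2,145,0)
E
```

```text
[ 280  216   95   94 6528] [326.83838848 263.32184436]
topz 149.0352524687124 ((446.5249328613281, 85.58849334716797), 25.372926712036133)
tilt [-1.12283686e-02 -9.62373737e-04  1.49028226e+02]
at [446.3  85.5 139. ] rot [ 3.141e+00  1.000e-03 -0.000e+00] F [ 0.6  0.3 -1.6] gap 0.559 t 19.1167
n 6 w [ 0.0002  0.0011 -0.0002] total tool [ 0.1547  0.1367 -0.0061]
[0.0, 0.0002, -0.0, 0.0258, 0.0228, -0.001]
[0.0, 0.0002, -0.0, 0.0258, 0.0228, -0.001]
```

View pics/w11.png

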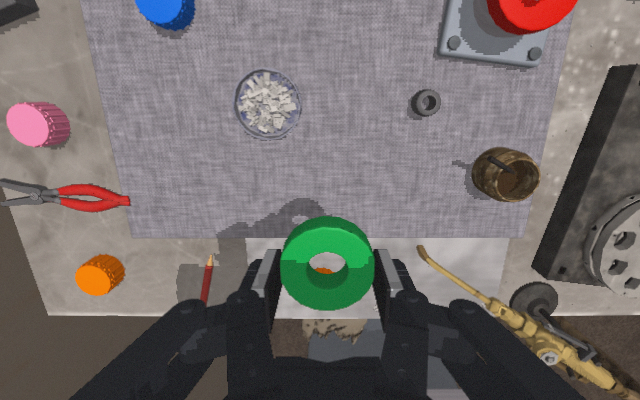

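The green wheel is held level, its underside about 6 mm below the TCP.

apply_moves:
  plan:
    - [[0,0,0,0.0258,0.0228,-0.001,1],[0,0,0,0.0258,0.0228,-0.001,1],[0,0,0,0.0258,0.0228,-0.001,1],[0,0,0,0.0258,0.0228,-0.001,1],[0,0,0,0.0258,0.0228,-0.001,1],[0,0,0,0.0258,0.0228,-0.001,1],[0,0,0,0,0,0,1],[0,0,0,0,0,0,1],[0,0,0,0,0,0,1],[0,0,0,0,0,0,1]]

```text
time_s: 19.95
tcp_pos: [600.1, -50.3, 144.5]
ee_rot: [-3.141, 0.003, 0.0]
contact_force: [1.0, 0.5, -1.3]
finger_gap: 0.556
```

```bash
python3 - <<'E'
from h import *
plan(601,-51.2,75,0)
E
```

```text
at [600.1 -50.3 144.5] rot [-3.141e+00  3.000e-03  0.000e+00] F [ 1.   0.5 -1.3] gap 0.556 t 19.95
n 2 w [-0.0009  0.003   0.0003] total tool [0.0011 0.001  0.0695]
[-0.0005, 0.0015, 0.0001, 0.0005, 0.0005, 0.0348]
[-0.0005, 0.0015, 0.0001, 0.0005, 0.0005, 0.0348]
```

apply_moves:
  plan:
    - [[0,0.002,0,0.0005,0.0005,0.02,1],[0,0,0,0,0.0003,0.015,1],[0,0,0,0,0,0.012,1],[0,0,0,0,0,0.012,1],[0,0,0,0,0,0.01,1],[0,0,0,0,0,0.007,1],[0,0,0,0,0,0,1],[0,0,0,0,0,0,1],[0,0,0,0,0,0,1]]

```text
time_s: 20.7
tcp_pos: [602.9, -52.0, 70.4]
ee_rot: [-3.142, -0.003, -0.0]
contact_force: [-0.4, 1.1, -1.3]
finger_gap: 0.563
```

apply_moves:
  plan:
    - [[0,0,0,-0.0012,0,0.003,1],[0,0,0,0,0,0.002,1],[0,0,0,0,0,0,1],[0,0,0,0,0,0,1],[0,0,0,0,0,0,1]]

```text
time_s: 21.12
tcp_pos: [602.0, -52.2, 65.2]
ee_rot: [3.141, -0.003, -0.0]
contact_force: [-0.2, -0.9, -0.7]
finger_gap: 0.556
```

apply_moves:
  plan:
    - [[0,0,0,-0.0005,-0.0005,0.0015,1],[0,0,0,0,0,0,1],[0,0,0,0,0,0,1]]

```text
time_s: 21.37
tcp_pos: [601.5, -51.7, 63.7]
ee_rot: [3.141, -0.003, -0.0]
contact_force: [0.5, 0.0, 0.7]
finger_gap: 0.56
```

apply_moves:
  plan:
    - [[0,0,0,0,0,0.0005,1],[0,0,0,0,0,0,0.3],[0,0,0,0,0,0,0.1],[0,0,0,0,0,0,0.1],[0,0,0,0,0,0,0.1],[0,0,0,0,0,0,0],[0,0,0,0,0,0,0],[0,0,0,0,0,-0.02,0],[0,0,0,0,0,-0.035,0],[0,0,0,0,0,-0.035,0]]

```text
time_s: 22.2
tcp_pos: [599.6, -51.4, 152.7]
ee_rot: [-3.141, 0.001, -0.0]
contact_force: [0.8, -0.4, -0.4]
finger_gap: 1.001
```

apply_moves:
  plan:
    - [[0,0,0,0,0,-0.01,0],[0,0,0,0,0,0,0],[0,0,0,0,0,0,0],[0,0,0,0,0,0,0]]

```text
time_s: 22.53
tcp_pos: [599.8, -51.4, 161.6]
ee_rot: [-3.141, -0.0, -0.0]
contact_force: [-0.9, 0.9, 0.4]
finger_gap: 1.001
```

```bash
python3 - <<'E'
from h import *
im,d,P=grab('wrist','w12')
hsv=cv2.cvtColor(im,cv2.COLOR_RGB2HSV); X=cloud(P,d)
for nm,lo,hi in (('g',(50,100,40),(80,255,255)),('r',(0,150,60),(8,255,255))):
    mm=cv2.inRange(hsv,np.array(lo),np.array(hi)); mm=cv2.morphologyEx(mm,cv2.MORPH_OPEN,np.ones((3,3))); mm[300:]=0; mm[:,:250]=0;mm[:,420:]=0
    n,l,s,c=cv2.connectedComponentsWithStats(mm); i=1+np.argmax(s[1:,4]); print(nm,s[i],c[i])
    Q=X[l==i]; z=np.nanpercentile(Q[:,2],70); Q=Q[abs(Q[:,2]-z)<4]; print('topz',z,cv2.minEnclosingCircle(Q[:,:2].astype(np.float32)))
    A=np.c_[Q[:,:2]-Q[:,:2].mean(0),np.ones(len(Q))]; print('tilt',np.linalg.lstsq(A,Q[:,2],rcond=None)[0])
cv2.imwrite('pics/w12c.png',cv2.resize(im[80:300,200:440,::-1],None,fx=2.5,fy=2.5))
plan(599,208.5,130,0)
E
```

```text
g [ 298  171   60   61 2379] [327.32240437 200.69230769]
topz 73.49817921082155 ((601.5205688476562, -51.904415130615234), 24.835615158081055)
tilt [-6.72311384e-03  3.42957337e-04  7.31116314e+01]
r [295 162  66  37 635] [328.06299213 174.7511811 ]
topz 57.320516331282484 ((603.2158813476562, -52.144840240478516), 28.153051376342773)
tilt [-1.69466968e-02  2.35464166e-03  5.69455974e+01]
at [599.5 -51.3 161.2] rot [-3.141e+00  1.000e-03 -0.000e+00] F [-0.6  0.2  0.7] gap 1.0 t 22.5833
n 7 w [-0.0005  0.0005 -0.0002] total tool [-0.0006 -0.2598  0.0313]
[-0.0001, 0.0001, -0.0, -0.0001, -0.0371, 0.0045]
[-0.0001, 0.0001, -0.0, -0.0001, -0.0371, 0.0045]
```

View pics/w12c.png

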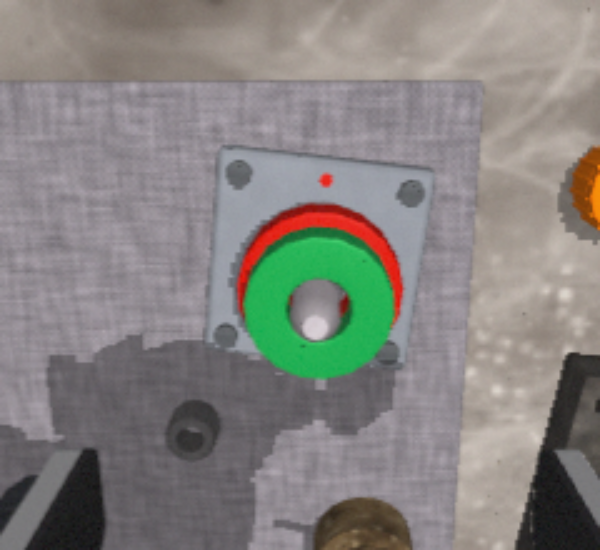

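The green wheel is flat at 73 mm. Now the blue cap.

apply_moves:
  plan:
    - [[0,0,0,0,-0.0371,0.0045,0],[0,0,0,0,-0.0371,0.0045,0],[0,0,0,0,-0.0371,0.0045,0],[0,0,0,0,-0.0371,0.0045,0],[0,0,0,0,-0.0371,0.0045,0],[0,0,0,0,-0.0371,0.0045,0],[0,0,0,0,-0.0371,0.0045,0],[0,0,0,0,0,0,0],[0,0,0,0,0,0,0],[0,0,0,0,0,0,0]]

```text
time_s: 23.42
tcp_pos: [600.0, 207.6, 130.0]
ee_rot: [3.14, -0.0, 0.001]
contact_force: [0.4, -0.1, -0.2]
finger_gap: 1.003
```

```bash
python3 - <<'E'
from h import *
im,d,P=grab('wrist','w13')
hsv=cv2.cvtColor(im,cv2.COLOR_RGB2HSV)
mm=cv2.inRange(hsv,(100,140,50),(125,255,255)); mm=cv2.morphologyEx(mm,cv2.MORPH_OPEN,np.ones((3,3)))
n,l,s,c=cv2.connectedComponentsWithStats(mm); i=1+np.argmax(s[1:,4]); print(s[i],c[i])
X=cloud(P,d); Q=X[l==i]; Q=Q[Q[:,2]>26]; print(cv2.minEnclosingCircle(Q[:,:2].astype(np.float32)),Q.mean(0),len(Q))
plan(599,208.5,15,0)
E
```

```text
[ 305  174   42   45 1513] [325.27428949 196.26305354]
((601.0470581054688, 208.8125), 18.657697677612305) [601.74002688 208.80692883  29.0993518 ] 1319
at [600.4 207.  130.4] rot [ 3.14e+00 -1.00e-03 -0.00e+00] F [-0.1 -0.6 -0. ] gap 0.998 t 23.4667
n 3 w [ 0.0011 -0.0007 -0.0004] total tool [-0.0015 -0.0016  0.1154]
[0.0004, -0.0002, -0.0001, -0.0005, -0.0005, 0.0385]
[0.0004, -0.0002, -0.0001, -0.0005, -0.0005, 0.0385]
```

View pics/w13.png

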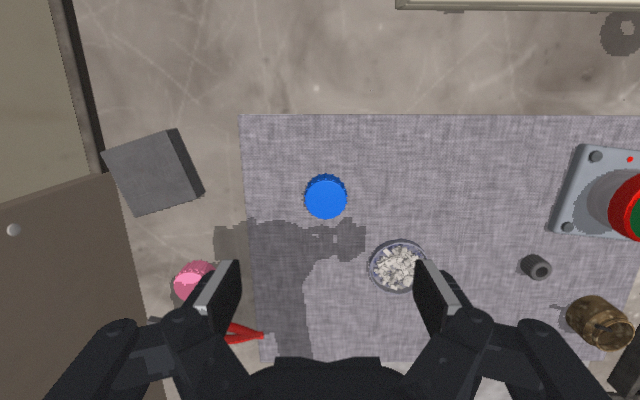

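The blue cap's top is at (325,196), world (600.3, 208.7).

apply_moves:
  plan:
    - [[0,0,0,0,-0.0007,0.035,0],[0,0,0,0,-0.0007,0.035,0],[0,0,0,0,0,0.03,0],[0,0,0,0,0,0.014,0],[0,0,0,0,0,0,0],[0,0,0,0,0,0,0],[0,0,0,0,0,0,0]]

```text
time_s: 24.05
tcp_pos: [602.6, 208.7, 18.6]
ee_rot: [-3.141, -0.004, -0.002]
contact_force: [-0.3, 0.0, 0.3]
finger_gap: 1.0
```

apply_moves:
  plan:
    - [[0,0,0,0,0,0,1],[0,0,0,0,0,0,1],[0,0,0,0,0,0,1],[0,0,0,0,0,0,1],[0,0,0,0,0,0,1],[0,0,0,0,0,0,1],[0,0,0,0,0,0,1],[0,0,0,0,0,0,1]]
  force: 40

```text
time_s: 24.72
tcp_pos: [601.9, 209.7, 18.6]
ee_rot: [-3.141, -0.004, 0.0]
contact_force: [-2.0, -1.0, 5.9]
finger_gap: 0.397
```

apply_moves:
  plan:
    - [[0,0,0,0,0,-0.01,1],[0,0,0,0,0,-0.025,1],[0,0,0,0,0,-0.035,1],[0,0,0,0,0,-0.035,1],[0,0,0,0,0,-0.035,1],[0,0,0,0,0,0,1],[0,0,0,0,0,0,1],[0,0,0,0,0,0,1]]

```text
time_s: 25.38
tcp_pos: [600.6, 209.5, 157.8]
ee_rot: [3.142, -0.003, -0.0]
contact_force: [0.1, 0.3, -0.6]
finger_gap: 0.398
```

```bash
python3 - <<'E'
from h import *
im,d,P=grab('wrist','w14')
hsv=cv2.cvtColor(im,cv2.COLOR_RGB2HSV)
mm=cv2.inRange(hsv,(100,140,40),(125,255,255)); mm=cv2.morphologyEx(mm,cv2.MORPH_OPEN,np.ones((3,3)))
n,l,s,c=cv2.connectedComponentsWithStats(mm); i=1+np.argmax(s[1:,4]); print(s[i],c[i])
X=cloud(P,d); Q=X[l==i]; z=np.nanpercentile(Q[:,2],60); Q=Q[abs(Q[:,2]-z)<3]; print('topz',z,cv2.minEnclosingCircle(Q[:,:2].astype(np.float32)))
A=np.c_[Q[:,:2]-Q[:,:2].mean(0),np.ones(len(Q))]; print('tilt',np.linalg.lstsq(A,Q[:,2],rcond=None)[0])
plan(601,-51.2,150,0)
E
```

```text
[ 293  223   69   80 4388] [326.75683683 263.32725615]
topz 168.24305767864368 ((599.7379150390625, 209.44833374023438), 18.87986183166504)
tilt [-1.65979732e-02 -3.28455320e-03  1.68181509e+02]
at [599.9 209.3 156.7] rot [ 3.141e+00 -1.000e-03 -0.000e+00] F [ 0.4  0.9 -0.9] gap 0.4 t 25.4333
n 7 w [ 0.0005 -0.0009 -0.0001] total tool [0.0011 0.2605 0.0068]
[0.0001, -0.0001, -0.0, 0.0002, 0.0372, 0.001]
[0.0001, -0.0001, -0.0, 0.0002, 0.0372, 0.001]
```

View pics/w14.png

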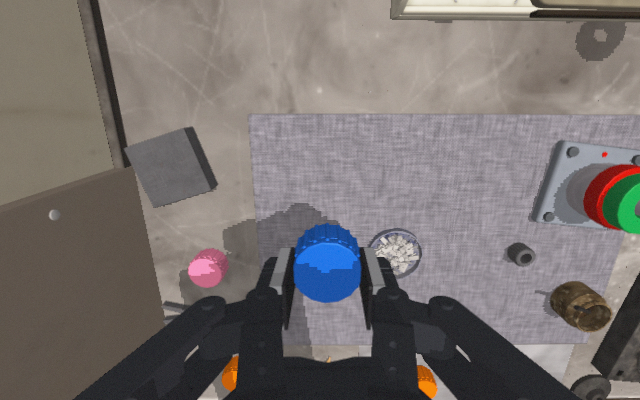

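The cap is held level, closed end up, its underside about 13 mm below the TCP.

apply_moves:
  plan:
    - [[0,0,0,0,0.0372,0,1],[0,0,0,0,0.0372,0,1],[0,0,0,0,0.0372,0,1],[0,0,0,0,0.0372,0,1],[0,0,0,0,0.0372,0,1],[0,0,0,0,0.0372,0,1],[0,0,0,0,0.0372,0,1],[0,0,0,0,0,0,1],[0,0,0,0,0,0,1],[0,0,0,0,0,0,1]]

```text
time_s: 26.27
tcp_pos: [599.8, -50.5, 156.1]
ee_rot: [-3.14, 0.0, -0.001]
contact_force: [-0.1, 0.0, -1.5]
finger_gap: 0.394
```

```bash
python3 - <<'E'
from h import *
plan(601,-51.4,110,0)
E
```

```text
at [599.8 -50.5 156.1] rot [-3.14e+00  0.00e+00 -1.00e-03] F [-0.1  0.  -1.5] gap 0.394 t 26.2667
n 2 w [-0.0011  0.0002 -0.0012] total tool [0.0012 0.001  0.0461]
[-0.0006, 0.0001, -0.0006, 0.0006, 0.0005, 0.023]
[-0.0006, 0.0001, -0.0006, 0.0006, 0.0005, 0.023]
```

apply_moves:
  plan:
    - [[-0.001,0,0,0.0005,0.0005,0.02,1],[0,0,0,0,0,0.02,1],[0,0,0,0,0,0.012,1],[0,0,0,0,0,0,1],[0,0,0,0,0,0,1],[0,0,0,0,0,0,1],[0,0,0,0,0,0,1]]

```text
time_s: 26.85
tcp_pos: [602.5, -51.2, 106.6]
ee_rot: [3.14, -0.005, 0.0]
contact_force: [-0.3, -0.3, -0.2]
finger_gap: 0.395
```

```bash
python3 - <<'E'
from h import *
im,d,P=grab('wrist','w15'); cv2.imwrite('pics/w15c.png',cv2.resize(im[100:330,220:440,::-1],None,fx=2.5,fy=2.5))
plan(601,-51.4,87,0)
E
```

```text
at [602.5 -51.3 106.6] rot [ 3.14  -0.005  0.   ] F [0.3 1.  0.1] gap 0.391 t 26.9
n 1 w [ 0.0014 -0.0047  0.0002] total tool [-0.0016  0.0001  0.0196]
[0.0014, -0.0047, 0.0002, -0.0016, 0.0001, 0.0196]
[0.0014, -0.0047, 0.0002, -0.0016, 0.0001, 0.0196]
```

View pics/w15c.png

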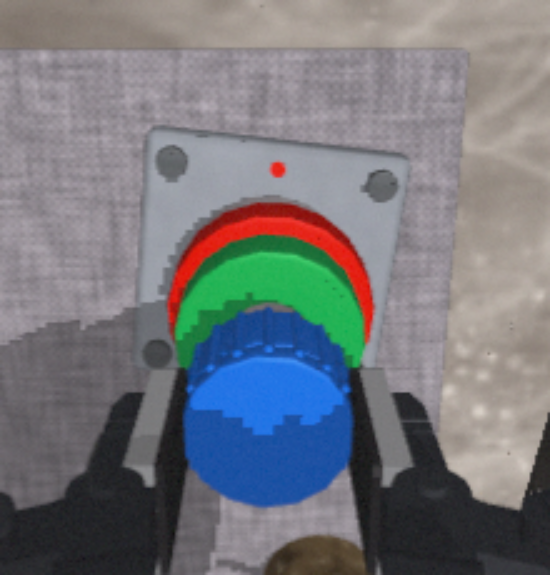

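The picture shows the cap over the stack, lined up with the green wheel. I'll shift −1.3 mm in x and lower it.

apply_moves:
  plan:
    - [[0.001,-0.003,0,-0.0013,0,0.004,1],[0,0,0,0,0,0.005,1],[0,0,0,0,0,0.004,1],[0,0,0,0,0,0,1],[0,0,0,0,0,0,1]]

```text
time_s: 27.32
tcp_pos: [599.9, -51.4, 92.0]
ee_rot: [-3.141, 0.001, -0.0]
contact_force: [0.3, -0.6, -0.3]
finger_gap: 0.398
```

apply_moves:
  plan:
    - [[0,0,0,0.0006,0,0.003,1],[0,0,0,0,0,0.002,1],[0,0,0,0,0,0,1],[0,0,0,0,0,0,1]]

```text
time_s: 27.65
tcp_pos: [600.8, -51.4, 87.3]
ee_rot: [-3.142, 0.001, -0.0]
contact_force: [-0.1, -0.3, 0.1]
finger_gap: 0.403
```

apply_moves:
  plan:
    - [[0,0,0,0,0,0.001,1],[0,0,0,0,0,0,1],[0,0,0,0,0,0,1]]

```text
time_s: 27.9
tcp_pos: [601.0, -51.5, 86.7]
ee_rot: [3.141, -0.0, -0.0]
contact_force: [0.2, -0.0, 0.4]
finger_gap: 0.399
```

apply_moves:
  plan:
    - [[0,0,0,0,0,0.001,1],[0,0,0,0,0,0,1],[0,0,0,0,0,0,1]]

```text
time_s: 28.15
tcp_pos: [601.1, -51.5, 86.6]
ee_rot: [3.141, -0.001, -0.0]
contact_force: [-3.0, 0.7, 7.7]
finger_gap: 0.398
```

Contact, at the height expected for the cap resting on the green wheel. Releasing and rising.

apply_moves:
  plan:
    - [[0,0,0,0,0,0,0.4],[0,0,0,0,0,0,0.2],[0,0,0,0,0,0,0],[0,0,0,0,0,0,0],[0,0,0,0,0,0,0],[0,0,0,0,0,0,0],[0,0,0,0,0,-0.02,0],[0,0,0,0,0,-0.035,0],[0,0,0,0,0,-0.035,0],[0,0,0,0,0,0,0]]

```text
time_s: 28.98
tcp_pos: [605.4, -52.3, 182.3]
ee_rot: [3.139, -0.011, -0.0]
contact_force: [1.2, -0.5, 0.7]
finger_gap: 1.001
```

apply_moves:
  plan:
    - [[0,0,0,0,0,0,0],[0,0,0,0,0,0,0],[0,0,0,0,0,0,0]]

```text
time_s: 29.23
tcp_pos: [599.8, -51.2, 174.1]
ee_rot: [-3.141, 0.003, -0.0]
contact_force: [-0.7, -0.6, -0.6]
finger_gap: 1.001
```

```bash
python3 - <<'E'
from h import *
im,d,P=grab('wrist','w16')
hsv=cv2.cvtColor(im,cv2.COLOR_RGB2HSV); X=cloud(P,d)
for nm,lo,hi in (('b',(100,140,40),(125,255,255)),('g',(50,100,40),(80,255,255)),('r',(0,150,60),(8,255,255))):
    mm=cv2.inRange(hsv,np.array(lo),np.array(hi)); mm=cv2.morphologyEx(mm,cv2.MORPH_OPEN,np.ones((3,3))); mm[300:]=0; mm[:,250]=0;mm[:,420:]=0;mm[:,:250]=0
    n,l,s,c=cv2.connectedComponentsWithStats(mm); i=1+np.argmax(s[1:,4])
    Q=X[l==i]; z=np.nanpercentile(Q[:,2],70); Q=Q[abs(Q[:,2]-z)<3]
    A=np.c_[Q[:,:2]-Q[:,:2].mean(0),np.ones(len(Q))]; print(nm,'topz',z,cv2.minEnclosingCircle(Q[:,:2].astype(np.float32)),'tilt',np.linalg.lstsq(A,Q[:,2],rcond=None)[0].round(3))
grab('top','top1'); grab('scene','scene1'); im1=load('top1')[0]
cv2.imwrite('pics/top1c.png',cv2.resize(im1[110:300,160:460,::-1],None,fx=2.6,fy=2.6))
print(env.read_state()['contact_force'],env.read_state()['time_s'])
E
```

```text
b topz 97.42608713794893 ((600.169677734375, -51.301177978515625), 18.69817352294922) tilt [-1.3000e-02 -3.0000e-03  9.7141e+01]
g topz 73.40961745005883 ((601.7547607421875, -51.848541259765625), 24.657594680786133) tilt [-1.0000e-02 -3.0000e-03  7.3046e+01]
r topz 57.39112338448895 ((604.3675537109375, -52.536556243896484), 28.055908203125) tilt [-1.4000e-02  1.0000e-03  5.7031e+01]
[-0.80734727 -0.09923001 -0.37378396] 29.3833
```

View pics/w16.png

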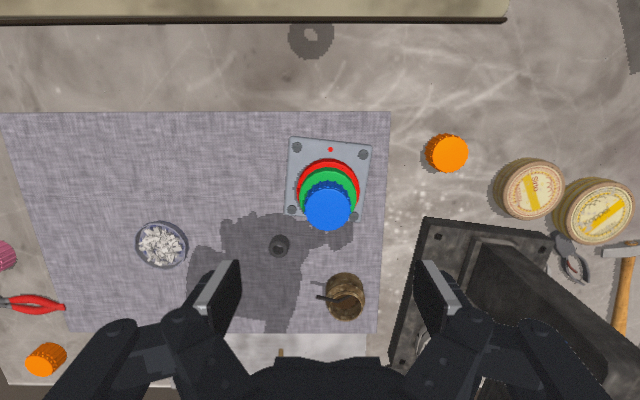

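View pics/top1c.png

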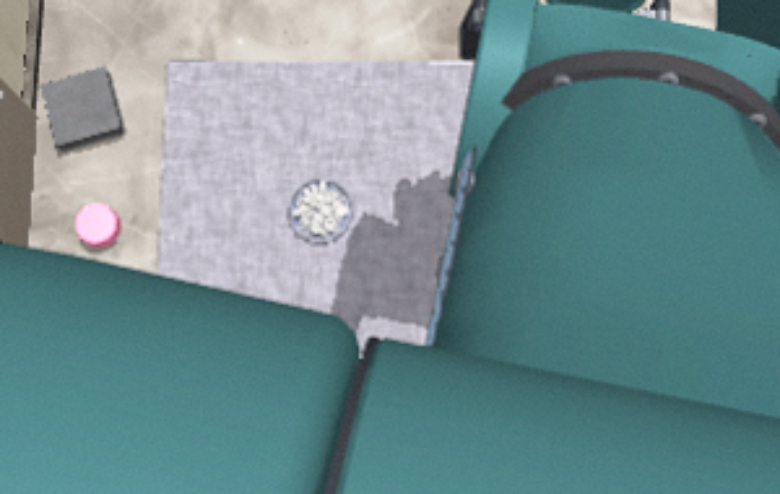

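View pics/scene1.png

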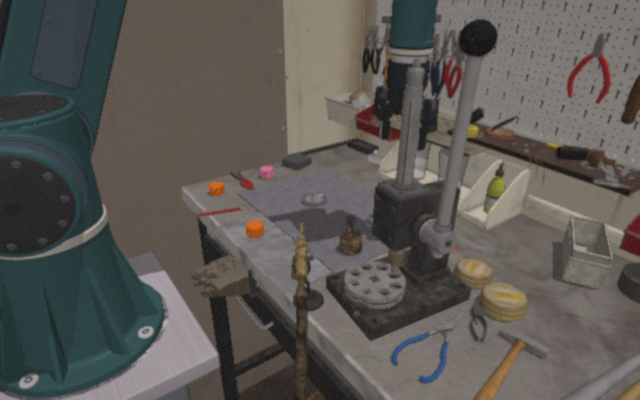

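The tops read 57, 73 and 97 mm as they should, with the cap closed end up and the gripper clear. The dish is at the same pixel in the top view as before, (320,211). I'll compare the jar and collet with the first wrist view and hand in.

```bash
python3 - <<'E'
from h import *
for f,c,j in (('w1',(283,246),(357,292)),('w16',(279,246),(345,295))):
    im,d,P=load(f); print(f,toz(P,[c],23)[0].round(0),toz(P,[j],50)[0].round(0))
env.close_job()
E
```

```text
w1 [532.  -0.  23.] [488. -73.  50.]
w16 [530.   0.  23.] [487. -70.  50.]
the job is handed in; nothing more can be done
```

The wheel set is built on the arbor in the order asked, and the job was handed in after about 29 s. I have no verdict, because handing in reports none.

- **Flange:** it went down past the key without resistance. After release its top measured about 41 mm, so it is fully home on the seat with the notch over the key.
- **Wheels and cap:** the last wrist depth check gave tops at about 57 mm (red), 73 mm (green) and 97 mm (blue cap, closed end up). These are the expected heights. Measured tilt was about 0.015 rad at most, within depth noise, and the centres agreed within a few millimetres.
- **Release:** the gripper is open and clear above the stack, with the force reading near zero.
- **Bystanders:** the dish is at the same pixel as at the start. The collet and jar came out within about 2–3 mm of their first positions, which is no more than the accuracy of picking the points by eye. Nothing touched them.
- **Not confirmed from the top camera:** in its last picture the arm hid the stack, so the final stack check rests on the wrist camera alone.

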